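# Load the bottle-parts drying carousel

### The job

Lift the drying carousel's sprung red knob, swing the head round until the knob stands at the green dot, and let the knob drop home in the notch there. With the carousel locked at green, tip every ball from the cup into the mint basket and press every pacifier cassette flush into a recess of the head, one to a recess. Then, in the same lift-and-turn way, bring the knob back to the orange dot, dropped home, and finish with the empty cup upright on its cork coaster and the bottle, the rings, the lidded box and the loose pacifier left alone.

Things in the scene. Friction and masses are not known exactly. Their poses are not given: they have to be found in the camera images.
- carousel: fixed base of the carousel: round plate 336 mm across, 6 mm thick, exposed aluminium index ring (radius 126 to 150 mm, top 22 mm above the counter) with two notches. A pale blower (70 x 120 mm, 105 mm high, near face 170 mm from the axis) stands at -20 degrees from x; its spout, 70 mm wide, reaches in to 118 mm from the axis, 103 to 125 mm up. Origin: underside centre, on the turning axis; z up
- notch_green (a point): mouth centre of the 17 mm wide notch marked by a green dot on the base's rim, at the top of the index ring, 138 mm from the axis, 1.309 rad counterclockwise (seen from above) from the like notch marked by an orange dot, over which the knob stands at the start
- head (a joint): angle of the rotating head about the carousel's axis, rad, growing counterclockwise from above: 0 = knob at orange (the start), 1.309 = knob at green; stops at -0.06 and 1.37. Turns with light friction (0.12 N m) once the plunger is out of its notch. The head is a disc 244 mm across: basket on one side, grey recess block in the middle, knob across from the basket, beyond the disc's edge
- plunger (a joint): height of the sprung plunger above home, m: 0 = its 12 mm round-tipped pin fully down in a notch, 0.026 = top of stroke. It clears the index ring when lifted 0.017 or more; let go between notches it rests on the ring at about 0.015. The spring pulls down with 4 N at home, 8 N at the top. It rides on the head, so swinging the lifted knob round the axis turns the head
- knob_grip (a point): centre of the plunger's red knob, an upright cylinder 30 mm across and 28 mm high, 138 mm from the carousel's axis; its middle is 67 mm above the counter when home. Its bracket, 50 mm radially by 36 mm, reaches up to 48 mm above the counter. This point rises and turns with the knob; its x axis points inward to the carousel's axis
- basket_in (a point): centre of the inner floor of the mint round basket fixed on the head, 75 mm from the axis, across from the knob, 37 mm above the counter; inner radius 41 mm at the floor, 46 mm at the rim, rim 49 mm above this point, wall 3 mm
- coaster: cork coaster, a fixed disc 100 mm across and 4 mm thick; origin at the centre of its underside
- cup: pale blue plastic cup, 95 mm high, 62 mm across outside at the foot and 67 mm at the rim, wall 3 mm, floor 4 mm, 0.09 kg, no handle; origin at the centre of its underside, z to the mouth; it starts upright on the coaster with the balls in it
- bottle: glass bottle standing upside down on the tray, 62 mm across, 100 mm high; bystander; origin at the centre of its underside
- rings: stack of three stainless bottle rings on the tray, 54 mm across, 39 mm high; bystander; origin at the centre of its underside
- lidbox: clear plastic box with a mint lid, 104 x 79 x 62 mm, on the counter; bystander; origin at the centre of its underside
- pacifier: mint pacifier, 40 mm across, 28 mm high, on the counter; bystander; origin at the centre of its underside
- recess1 (a point): centre of the mouth of a rectangular blind recess in the head's grey block (the one on the -y side of the block), 52 mm above the counter, level with the block's top; 65.6 mm along this frame's x, 39.6 mm along its y, 14 mm deep; the three recesses lie side by side, 70 mm apart along y. The frame turns with the head; x points to the basket
- recess2 (a point): centre of the mouth of a rectangular blind recess in the head's grey block (the one on the middle of the block), 52 mm above the counter, level with the block's top; 65.6 mm along this frame's x, 39.6 mm along its y, 14 mm deep; the three recesses lie side by side, 70 mm apart along y. The frame turns with the head; x points to the basket
- recess3 (a point): centre of the mouth of a rectangular blind recess in the head's grey block (the one on the +y side of the block), 52 mm above the counter, level with the block's top; 65.6 mm along this frame's x, 39.6 mm along its y, 14 mm deep; the three recesses lie side by side, 70 mm apart along y. The frame turns with the head; x points to the basket
- cassette1: pacifier cassette: white plate 62 (x) x 36 (y) x 14 mm with a mint upright grip tab in its middle, 30 (x) x 16 (y) mm, rising from 14 to 40 mm; 0.06 kg; fits any recess either way round, plate top flush when home; origin at the centre of its underside; starts on the fixed drying tray's deck (340 x 240 mm, 32 mm above the counter, lip 8 mm higher); two or three of the cassettes are there
- cassette2: pacifier cassette: white plate 62 (x) x 36 (y) x 14 mm with a mint upright grip tab in its middle, 30 (x) x 16 (y) mm, rising from 14 to 40 mm; 0.06 kg; fits any recess either way round, plate top flush when home; origin at the centre of its underside; starts on the fixed drying tray's deck (340 x 240 mm, 32 mm above the counter, lip 8 mm higher); two or three of the cassettes are there
- cassette3: pacifier cassette: white plate 62 (x) x 36 (y) x 14 mm with a mint upright grip tab in its middle, 30 (x) x 16 (y) mm, rising from 14 to 40 mm; 0.06 kg; fits any recess either way round, plate top flush when home; origin at the centre of its underside; starts on the fixed drying tray's deck (340 x 240 mm, 32 mm above the counter, lip 8 mm higher); two or three of the cassettes are there
- ball1: coloured mixer ball, 24 mm across, 12 g, origin at its centre; starts in the cup; four to six of the balls are there; they roll easily
- ball2: coloured mixer ball, 24 mm across, 12 g, origin at its centre; starts in the cup; four to six of the balls are there; they roll easily
- ball3: coloured mixer ball, 24 mm across, 12 g, origin at its centre; starts in the cup; four to six of the balls are there; they roll easily
- ball4: coloured mixer ball, 24 mm across, 12 g, origin at its centre; starts in the cup; four to six of the balls are there; they roll easily
- ball5: coloured mixer ball, 24 mm across, 12 g, origin at its centre; starts in the cup; four to six of the balls are there; they roll easily
- ball6: coloured mixer ball, 24 mm across, 12 g, origin at its centre; starts in the cup; four to six of the balls are there; they roll easily
There are look-alikes about, which are no part of the job. Leave any purple look-alike of the cup alone.

How it is judged:
By the outcome, as a careful person would: the job done as asked, in the order asked, and still so for the second after the job is handed in, with the robot touching nothing.
Of cassette1, cassette2, cassette3 only 2 to 3 are there at a start; the rules pass over those that are not, and their reading is None.
Of ball4, ball5, ball6 only 1 to 3 are there at a start; the rules pass over those that are not, and their reading is None.
At some moment in a run one of cassette1, cassette2, cassette3 may be knocked a few centimetres aside while the robot is not near it.
It also fails if it takes over 210 s, if anything falls off the work surface, if the arm or the gripper's body presses on something with over 40 N, if the wrist force passes 120 N, or if a joint passes its speed limit or range.

### The arm

A 7-joint arm with a two-finger parallel gripper is mounted at the origin on the work surface. World frame = base frame: x ahead of the robot, y to its left, z up, the work surface at z = 0. Lengths are in mm, angles in degrees, forces in N, time in s.
With the tool pointing down it reaches from about 350 to 900 mm from the base axis. Payload 8.1 kg.
Tool frame: the origin (TCP) lies at the very end of the fingers, on their centre line; the grasp point (between the pads) lies 19 mm behind it; z points along the fingers, y is the line along which they close (so a half turn about z gives the same grasp; the last joint's range is limited). The gripper opens to 85 mm and grips with 20 to 120 N. Pads are 22 mm wide; open, the fingers measure 114 mm over their backs; the gripper's body (76 mm by 85 mm) begins 54 mm behind the grasp point. The pads swing forward as they close: fully open they stand 13 mm farther back than shut.
Start: joints at [-73.373, 24.895, 1.432, 90.138, -0.665, 64.973, -4.303], TCP at [239.263, 577.403, 231.323] pointing down, gripper open.
Joint ranges: [-149.89, 149.89], [-25.12, 119.58], [-72.63, 75.52], [4.76, 147.25], [-75.54, 255.54], [6.69, 114.76], [-157.13, 157.13]. Speed limits (degrees/s): [127.2, 127.2, 172.46, 172.46, 180, 180, 180].

### API

Orientations are given as a 3x3 rotation matrix whose columns are the frame's x, y, z axes.
In Python, from rig import r, optics gives the robot as it stands.
- The arm moves only by the shell command python3 -m pendant 'ROWS' [OPENING]. ROWS is JSON, a list that holds one entry, the list of rows, each a list of 6 numbers: the shift along the tool's x, y, z each as a share of 0.04 m, from -1 to 1, then the turn, a rotation vector about the tool's x, y, z each as a share of 90 degrees, from -1 to 1. In form: [[[dx, dy, dz, rx, ry, rz], ...]]. A call has exactly 8 rows; each row shifts and turns the commanded pose from where the row before left it, along the tool's axes as they then stand; what a row does not reach is not made up. A row lasts 1/12 s, in which the tool goes at most 41.7 mm and 7.16 degrees, less where a joint would pass 70% of its speed; a pose out of reach is approached as far as the arm can. A call with a number of a shift or a turn outside -1 to 1 is refused whole. A call with a gripper value outside its range is refused whole. OPENING is the opening, from -1 (shut) to 1 (fully open), set as the call begins (- or left out, the last holds). The fingers move at their own pace and stop on an object; the grip force is fixed at half the most. Time passes only in rows, so rows that do not move let the fingers close, or fill a call up. It gives the time, the measured TCP pose, the force, the opening and the grip force at its end, in the units of the state.
- r.sense(): the state, without advancing time (a new reading comes with each control period).
- optics.grab_frame(name): name is "scene" or "top" or "wrist"; returns the picture (384x512x3 uint8, blue, green, red); there is no depth.
- optics.calibration(name): a dict with "vertical_fov" (degrees; the focal length in pixels is half the picture's height over the tangent of half this angle, whatever the lens; pixels are square), "cx", "cy" (the principal point, pixels), "dist" ([k1, k2, p1, p2, k3] as OpenCV has them; the pictures are not rectified), "R" (3x3) and "t" (3): a world point X has camera coordinates R X + t. Camera axes: x right, y down, z forward; pixel columns grow to the right and rows downward; lengths in mm; the calibration is good to about 2 mm. A picture is of the moment at which its call begins: read the wrist's pose just before it. calibration takes no time and is no camera call; for the wrist camera it gives the pose at the moment of the call.
- r.finish_job(): hands the job in; it is judged then, once.
Trained networks look in the newest picture that a camera, given by its name, has taken for a name from the list of things; names that differ only in an ending like _2 or _b are one class to them, and where a whole thing is asked for, a point or a joint stands for the part that bears it (a point fixed in the world has none). Each returns a list of dicts, best first, with "conf" (0 to 1); they miss things now and then, are a little off and sometimes report something else, mostly with a low value. They report only what shows in the picture. A call takes as long as a camera call. They do not tell look-alikes from the thing itself.
- optics.trace(camera, target): "mask" (384x512 bool, what is visible of it) and "bbox" ([left, top, width, height] in pixels, round what is visible of it).
The state is a dict: "time_s": time; "qpos": joint angles; "qvel": joint speeds; "joint_torque": joint torques, N m; "tcp_pos": TCP position; "eef_rot": TCP orientation; "force": force on the tool from outside, world axes, zero at the start; "moment": the same for the moment, N m; "gripper_width": finger opening in mm; "grip_force": force on a finger pad.
Only numpy, scipy, OpenCV 4.12 (cv2) and the standard library are available. Lean on these libraries where they do the work, as an engineer would, in place of code of your own. Each camera call takes 0.05 s, during which the arm holds its last target. There are 200 camera calls.

## Working session

There is one attempt and no reset: what is moved stays moved. The work goes in short steps, Python scripts to look and compute and a shell command to move; the robot and the scene stay as the last step left them, time stands still between calls to the robot, and variables do not carry over. Pictures are saved under pics/ and viewed, at most 14 in all, crops included, and the job is handed in when it is done.

```bash
ls; mkdir -p pics
cat > h.py <<'E'
import numpy as np, cv2, json
from rig import r, optics
def cal(n):
    c=optics.calibration(n); f=192/np.tan(np.radians(c["vertical_fov"])/2)
    K=np.array([[f,0,c["cx"]],[0,f,c["cy"]],[0,0,1.]])
    return K,np.array(c["dist"],float),np.array(c["R"],float),np.array(c["t"],float)
def ray(C,px):
    K,d,R,t=C; u=cv2.undistortPoints(np.array([[px]],float),K,d)[0,0]
    return -R.T@t, R.T@np.array([u[0],u[1],1.])
def atz(C,px,z):
    o,v=ray(C,px); return o+v*(z-o[2])/v[2]
def proj(C,X):
    K,d,R,t=C; return cv2.projectPoints(np.atleast_2d(np.array(X,float)),cv2.Rodrigues(R)[0],t,K,d)[0][:,0]
def tri(obs):
    A=np.zeros((3,3));b=np.zeros(3)
    for C,px in obs:
        o,v=ray(C,px);v=v/np.linalg.norm(v);P=np.eye(3)-np.outer(v,v);A+=P;b+=P@o
    return np.linalg.solve(A,b)
def cen(m):
    ys,xs=np.nonzero(m); return np.array([xs.mean(),ys.mean()])
E
python3 - <<'E'
from h import *
for n in ["scene","top"]:
    im=optics.grab_frame(n); cv2.imwrite(f"pics/{n}0.png",im)
    K,d,R,t=cal(n); print(n,K[0,0],(-R.T@t).round(),R[2].round(2),d)
    for tg in ["cup","coaster","cassette1","knob_grip","basket_in","carousel","bottle","rings","lidbox","pacifier","recess1","ball1"]:
        for o in optics.trace(n,tg)[:4]:
            print(tg,round(o["conf"],2),o["bbox"],cen(o["mask"]).round(1))
s=r.sense(); print(s["time_s"],s["gripper_width"],np.round(s["eef_rot"],3),s["tcp_pos"])
E
```

```text
pics
scene 394.31751869067966 [1556. -503.  773.] [-0.77  0.36 -0.52] [-0.05739335  0.          0.          0.          0.        ]
cup 0.93 [102.1, 213.2, 26.0, 34.2] [112.3 227.8]
cup 0.8 [143.5, 199.5, 28.2, 35.8] [158.  217.3]
cup 0.59 [125.5, 179.7, 22.6, 33.4] [137.  194.9]
coaster 0.56 [146.9, 226.8, 25.3, 12.2] [152.3 233.9]
cassette1 0.6 [307.4, 160.4, 17.6, 14.7] [314.4 167.3]
cassette1 0.47 [340.8, 153.7, 7.5, 16.9] [345.8 163.9]
cassette1 0.4 [327.7, 162.7, 15.7, 15.7] [336.2 173.7]
knob_grip 0.62 [263.0, 175.4, 7.1, 9.7] [266. 179.]
basket_in 0.72 [331.5, 188.7, 15.1, 16.9] [338.6 196.1]
carousel 0.89 [219.2, 177.3, 101.6, 86.4] [268.6 222.9]
bottle 0.97 [372.2, 166.4, 21.8, 30.9] [381.3 179.5]
rings 0.59 [331.8, 187.8, 14.6, 18.2] [338.6 196.2]
lidbox 0.73 [175.0, 237.5, 28.1, 39.5] [186.8 256.6]
pacifier 0.58 [231.2, 173.5, 74.4, 61.1] [267.  205.3]
pacifier 0.52 [329.7, 162.6, 16.5, 16.8] [336.5 173.8]
recess1 0.65 [231.8, 176.7, 74.2, 54.3] [267.4 205.5]
top 492.12758777429207 [ 341.  -38. 1443.] [ 0.14 -0.02 -0.99] [-0.03978989  0.          0.          0.          0
[... 467 characters left out ...]
.6, 10.2, 11.3] [226.3 219.7]
basket_in 0.92 [204.6, 137.1, 84.0, 96.1] [245.2 178.5]
carousel 0.66 [188.4, 93.5, 114.3, 140.5] [248.7 172.5]
bottle 0.95 [89.4, 137.9, 28.0, 23.3] [103.8 148. ]
rings 0.79 [155.3, 146.7, 18.9, 24.0] [162.9 156.5]
lidbox 0.64 [334.0, 120.8, 35.6, 40.7] [349.7 141.3]
lidbox 0.17 [203.1, 133.8, 85.7, 95.2] [245.2 178.8]
pacifier 0.7 [370.5, 164.5, 13.4, 14.1] [376.8 170.8]
recess1 0.61 [203.1, 132.5, 82.2, 97.0] [245.5 178.6]
recess1 0.32 [154.6, 147.1, 19.3, 21.9] [163.1 156.7]
ball1 0.63 [364.2, 199.9, -1.5, 3.8] [361.6 201.2]
1.3 85.05968152496537 [[-0.924  0.383 -0.   ]
 [ 0.383  0.924  0.   ]
 [ 0.     0.    -1.   ]] [239.2630691  577.3893632  231.31304557]
```

Run:
```python
import cv2
a=cv2.imread("pics/top0.png")[80:300,70:450]; cv2.imwrite("pics/top0c.png",cv2.resize(a,None,fx=2.1,fy=2.1,interpolation=cv2.INTER_CUBIC))
a=cv2.imread("pics/scene0.png")[130:300,90:410]; cv2.imwrite("pics/scene0c.png",cv2.resize(a,None,fx=2.5,fy=2.5,interpolation=cv2.INTER_CUBIC))
```

```text
(no output)
```

View pics/top0c.png

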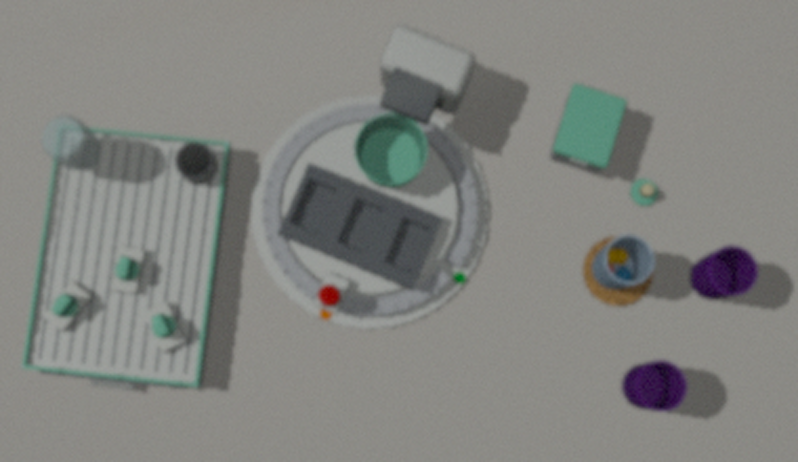

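View pics/scene0c.png

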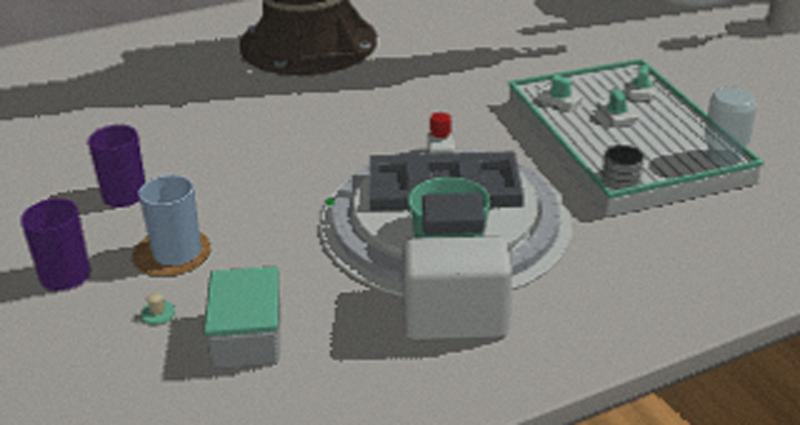

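Run:
```python
from h import *
T,S=cal("top"),cal("scene"); it,isc=cv2.imread("pics/top0.png"),cv2.imread("pics/scene0.png")
def blob(im,lo,hi,box=None):
    m=cv2.inRange(cv2.cvtColor(im,cv2.COLOR_BGR2HSV),lo,hi)
    if box: z=np.zeros_like(m); x,y,w,h=box; z[y:y+h,x:x+w]=m[y:y+h,x:x+w]; m=z
    n,l,s,c=cv2.connectedComponentsWithStats(m); i=1+s[1:,4].argmax(); print(s[i]); return c[i]
kt=blob(it,(0,150,60),(6,255,255),(200,190,60,60)); ks=blob(isc,(0,150,60),(6,255,255),(240,160,50,40))
print("knob",kt,ks,tri([(T,kt),(S,ks)]))
g=blob(it,(50,150,50),(75,255,255),(270,200,40,30)); o=blob(it,(8,150,80),(22,255,255),(210,220,40,20))
G=atz(T,g,6);O=atz(T,o,6); print("green",G,"orange",O)
# axis from two rim points: angle 75deg apart
d=(G-O)[:2]; L=np.hypot(*d); R=L/2/np.sin(.6545); mid=(G+O)[:2]/2; n=np.array([-d[1],d[0]])/L
for s in (1,-1): print("axis",mid+s*n*R*np.cos(.6545),R)
print("tcp px",proj(T,r.sense()["tcp_pos"]))
for n,C in(("top",T),): 
  for nm,px,z in(("cup",(367.1,204.3),60),("rimcup",(70+628/2.1,80+262/2.1),99),("coaster",(70+618/2.1,80+270/2.1),4),("purp1",(414.6,209.5),50),("purp2",(381.2,263.5),50),("lidbox",(349.7,141.3),62),("paci",(376.8,170.8),14),("bottle",(103.8,148),132),("rings",(162.9,156.5),71),("c1",(70+164/2.1,80+325/2.1),72),("c2",(70+66/2.1,80+305/2.1),72),("c3",(70+126/2.1,80+268/2.1),72),("basket",(70+391/2.1,80+150/2.1),86),("carousel",(248.7,172.5),6)):
    print(nm,atz(C,px,z).round())
```

```text
[223 217   8   8  54]
[262 175   8  10  64]
knob [226.57407407 220.37037037] [265.703125 179.296875] [472.36159104  33.27171689  70.48864316]
[287 211   4   3  10]
[223 228   4   3   9]
green [ 500.89395048 -144.81503657    6.        ] orange [452.60803771  43.5963913    6.        ]
axis [599.5218817  -19.14570901] 159.75058280413816
axis [353.98010649 -82.07293626] 159.75058280413816
tcp px [[ -0.60331725 313.01262228]]
cup [ 514. -365.   60.]
rimcup [ 507. -361.   99.]
coaster [ 508. -370.    4.]
purp1 [ 498. -505.   50.]
purp2 [ 346. -400.   50.]
lidbox [ 698. -323.   62.]
paci [ 619. -410.   14.]
bottle [669. 365. 132.]
rings [658. 214.  71.]
c1 [435. 252.  72.]
c2 [464. 383.  72.]
c3 [512. 304.  72.]
basket [665. -52.  86.]
carousel [621. -29.   6.]
```

```bash
python3 -m pendant '[[[-0.75,-0.665,-0.1,0,0,0],[-0.75,-0.665,-0.1,0,0,0],[-0.75,-0.665,-0.1,0,0,0],[-0.75,-0.665,-0.1,0,0,0],[-0.75,-0.665,-0.1,0,0,0],[-0.75,-0.665,-0.1,0,0,0],[-0.75,-0.665,-0.1,0,0,0],[-0.75,-0.665,-0.1,0,0,0]]]' 1
python3 -m pendant '[[[-0.75,-0.665,-0.1,0,0,0],[-0.75,-0.665,-0.1,0,0,0],[-0.75,-0.665,-0.1,0,0,0],[-0.75,-0.665,-0.1,0,0,0],[-0.75,-0.665,-0.1,0,0,0],[-0.75,-0.665,-0.1,0,0,0],[-0.75,-0.665,-0.1,0,0,0],[-0.75,-0.665,-0.1,0,0,0]]]'
python3 -m pendant '[[[0,0,0,0,0,0.0625],[0,0,0,0,0,0.0625],[0,0,0,0,0,0.0625],[0,0,0,0,0,0.0625],[0,0,0,0,0,0.0625],[0,0,0,0,0,0.0625],[0,0,0,0,0,0.0625],[0,0,0,0,0,0.0625]]]'
python3 -m pendant '[[[0,0,0,0,0,0.0625],[0,0,0,0,0,0.0625],[0,0,0,0,0,0.0625],[0,0,0,0,0,0.0625],[0,0,0,0,0,0.0625],[0,0,0,0,0,0.0625],[0,0,0,0,0,0.0625],[0,0,0,0,0,0.0625]]]'
cat >> h.py <<'E'
def st():
    s=r.sense(); R=np.array(s["eef_rot"]); 
    print("t",round(s["time_s"],2),"tcp",np.round(s["tcp_pos"],1),"yawx",round(np.degrees(np.arctan2(R[1,0],R[0,0])),2),"zax",np.round(R[:,2],3),"w",round(s["gripper_width"],1),"gf",round(s["grip_force"],1),"F",np.round(s["force"],1),"q7",round(s["qpos"][6],1))
    return np.array(s["tcp_pos"]),R
def snap(n,f):
    C=cal(n); im=optics.grab_frame(n); cv2.imwrite(f"pics/{f}.png",im); return C,im
E
python3 - <<'E'
from h import *
st(); C,im=snap("wrist","w1"); K,d,R,t=C; print(r.sense()["qpos"],(-R.T@t).round(1),R.round(2),K[0,0],d)
E
```

```text
time_s: 1.97
tcp_pos: [380.0, 287.1, 263.8]
eef_rot: [[-0.924, 0.383, 0.0], [0.383, 0.924, 0.001], [-0.0, 0.001, -1.0]]
force: [0.9, 0.5, -0.3]
gripper_width: 85.1
grip_force: 0.0
time_s: 2.63
tcp_pos: [520.3, -1.4, 295.9]
eef_rot: [[-0.924, 0.383, 0.001], [0.383, 0.924, 0.0], [-0.001, 0.001, -1.0]]
force: [1.2, 1.3, -0.1]
gripper_width: 85.7
grip_force: 0.0
time_s: 3.3
tcp_pos: [519.7, 0.5, 295.4]
eef_rot: [[-0.378, 0.926, 0.0], [0.926, 0.378, 0.0], [0.0, 0.0, -1.0]]
force: [-0.1, 0.0, -0.4]
gripper_width: 85.6
grip_force: 0.0
time_s: 3.97
tcp_pos: [519.7, 0.5, 295.4]
eef_rot: [[0.387, 0.922, 0.0], [0.922, -0.387, 0.0], [0.0, 0.0, -1.0]]
force: [0.7, -0.1, -0.1]
gripper_width: 85.5
grip_force: 0.0
t 3.97 tcp [5.197e+02 5.000e-01 2.954e+02] yawx 67.22 zax [ 0.  0. -1.] w 85.5 gf 0.0 F [ 0.7 -0.1 -0.1] q7 -19.1
[-35.57960271  12.942324    36.93819573 101.27440598  -8.32925771
  68.52192103 -19.46412301] [548.7  69.9 438.7] [[ 0.92 -0.39  0.  ]
 [-0.37 -0.88  0.29]
 [-0.11 -0.27 -0.96]] 306.6113548908236 [-0.08108667  0.          0.          0.          0.        ]
```

View pics/w1.png

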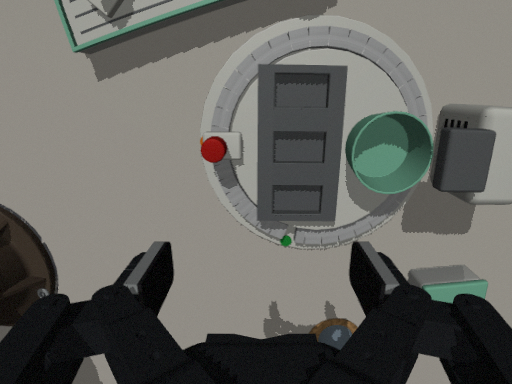

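Run:
```python
from h import *
C=cal("wrist"); im=cv2.imread("pics/w1.png")
hsv=cv2.cvtColor(im,cv2.COLOR_BGR2HSV)
def blob(lo,hi,x,y,w,h):
    m=np.zeros(im.shape[:2],np.uint8); m[y:y+h,x:x+w]=cv2.inRange(hsv,lo,hi)[y:y+h,x:x+w]
    n,l,s,c=cv2.connectedComponentsWithStats(m); i=1+s[1:,4].argmax(); return c[i],s[i]
k,s=blob((0,150,60),(6,255,255),190,120,50,60);print(k,s)
T,S=cal("top"),cal("scene")
print("knob tri",tri([(C,k),(S,(265.7,179.3)),(T,(226.57,220.37))]), "wrist+scene",tri([(C,k),(S,(265.7,179.3))]))
g,_=blob((50,150,50),(75,255,255),270,225,40,40); print("green",g,atz(C,g,6))
# base circle: outer contour points on plate, fit at z=6
# recess: 
for b in ((302,90),(299,147),(297,199)): print(b,atz(C,b,52))
gray=cv2.cvtColor(im,cv2.COLOR_BGR2GRAY)
cv2.imwrite("pics/w1c.png",cv2.resize(im[30:260,190:450],None,fx=2.5,fy=2.5,interpolation=cv2.INTER_CUBIC))
for x0,y0,nm in ((599.5,-19.1,"ax"),):
  a=np.arange(0,6.28,.02)
  best=None
  # fit index-ring/plate: maximise edge strength on circle r=168 z=6 and 150 z=22
  gx=cv2.Sobel(gray,cv2.CV_32F,1,0);gy=cv2.Sobel(gray,cv2.CV_32F,0,1);mag=cv2.GaussianBlur(np.hypot(gx,gy),(0,0),1)
  for dx in range(-12,13,1):
    for dy in range(-12,13,1):
      sc=0
      for rr,z in((168,6),(150,22),(126,22)):
        p=proj(C,np.c_[x0+dx+rr*np.cos(a),y0+dy+rr*np.sin(a),0*a+z])
        sc+=mag[np.clip(p[:,1].round().astype(int),0,383),np.clip(p[:,0].round().astype(int),0,511)].clip(0,150).mean()
      if best is None or sc>best[0]: best=(sc,x0+dx,y0+dy)
  print(best)
```

```text
[212.93855932 149.125     ] [201 137  24  25 472]
knob tri [471.66596351  33.96747154  70.03877803] wrist+scene [470.40545941  34.2626776   68.9554242 ]
green [285.55844156 240.41558442] [ 498.96601841 -145.0384844     6.        ]
(302, 90) [597.64963701  56.01197302  52.        ]
(299, 147) [568.80890663  -7.49433389  52.        ]
(297, 199) [541.08212649 -71.51400458  52.        ]
(np.float32(239.13235), 598.5, -21.1)
```

View pics/w1c.png

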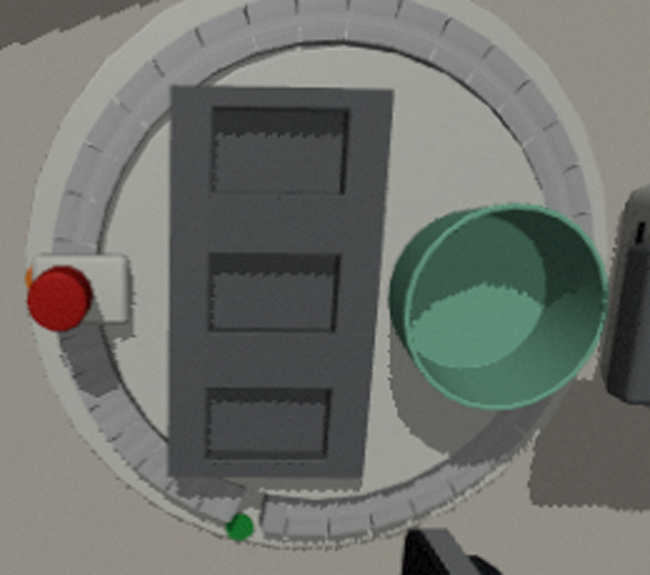

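```bash
python3 -m pendant '[[[0.038,-0.179,0.61,0,0,0],[0.038,-0.179,0.61,0,0,0],[0.038,-0.179,0.61,0,0,0],[0.038,-0.179,0.61,0,0,0],[0.038,-0.179,0.61,0,0,0],[0.038,-0.179,0.61,0,0,0],[0.038,-0.179,0.61,0,0,0],[0.038,-0.179,0.61,0,0,0]]]'
python3 -m pendant '[[[0,0,0.2,0,0,0],[0,0,0.2,0,0,0],[0,0,0.2,0,0,0],[0,0,0.2,0,0,0],[0,0,0.2,0,0,0],[0,0,0.1,0,0,0],[0,0,0,0,0,0],[0,0,0,0,0,0]]]'
python3 - <<'E'
from h import *
st(); C,im=snap("wrist","w2"); print(proj(C,[[471.7,34,70]]))
E
```

```text
time_s: 4.68
tcp_pos: [471.3, 33.9, 99.3]
eef_rot: [[0.38, 0.925, 0.001], [0.925, -0.38, 0.0], [0.0, 0.001, -1.0]]
force: [1.2, 0.0, -1.1]
gripper_width: 85.7
grip_force: 0.0
time_s: 5.35
tcp_pos: [471.6, 33.5, 56.1]
eef_rot: [[0.383, 0.924, -0.0], [0.924, -0.383, -0.0], [-0.0, -0.0, -1.0]]
force: [-0.0, 0.5, -0.1]
gripper_width: 85.5
grip_force: 0.0
t 5.35 tcp [471.6  33.5  56.1] yawx 67.48 zax [-0. -0. -1.] w 85.5 gf 0.0 F [-0.   0.5 -0.1] q7 -11.0
[[260.95017191 258.78518742]]
```

View pics/w2.png

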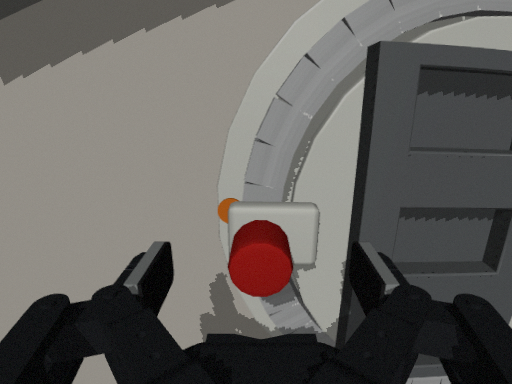

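```bash
python3 -m pendant '[[[0,0,0,0,0,0],[0,0,0,0,0,0],[0,0,0,0,0,0],[0,0,0,0,0,0],[0,0,0,0,0,0],[0,0,0,0,0,0],[0,0,0,0,0,0],[0,0,0,0,0,0]]]' -1
python3 -m pendant '[[[0,0,0,0,0,0],[0,0,-0.1,0,0,0],[0,0,-0.1,0,0,0],[0,0,-0.1,0,0,0],[0,0,-0.1,0,0,0],[0,0,-0.1,0,0,0],[0,0,-0.05,0,0,0],[0,0,0,0,0,0]]]'
```

```text
time_s: 6.07
tcp_pos: [471.4, 33.8, 56.5]
eef_rot: [[0.383, 0.924, 0.0], [0.924, -0.383, 0.001], [0.001, -0.0, -1.0]]
force: [-2.0, -0.1, 6.4]
gripper_width: 27.9
grip_force: 58.5
time_s: 6.73
tcp_pos: [471.3, 33.7, 78.4]
eef_rot: [[0.383, 0.924, -0.0], [0.924, -0.383, 0.0], [0.0, -0.0, -1.0]]
force: [1.2, 0.4, -6.1]
gripper_width: 28.2
grip_force: 59.6
```

```bash
python3 -m pendant '[[[-0.1885,0.003,0,0,0,-0.0347],[-0.1885,0.003,0,0,0,-0.0347],[-0.1885,0.003,0,0,0,-0.0347],[-0.1885,0.003,0,0,0,-0.0347],[-0.1885,0.003,0,0,0,-0.0347],[-0.1885,0.003,0,0,0,-0.0347],[-0.1885,0.003,0,0,0,-0.0347],[-0.1885,0.003,0,0,0,-0.0347]]]'
python3 - <<'E'
from h import *
p,R=st(); 
for ax in ((598.5,-21.1),(599,-20)): d=p[:2]-ax; print(np.hypot(*d),np.degrees(np.arctan2(d[1],d[0]))%360)
E
```

```text
time_s: 7.4
tcp_pos: [460.1, -25.4, 77.9]
eef_rot: [[-0.046, 0.999, -0.001], [0.999, 0.046, 0.0], [0.0, -0.001, -1.0]]
force: [1.5, 2.0, -7.0]
gripper_width: 28.0
grip_force: 59.7
t 7.4 tcp [460.1 -25.4  77.9] yawx 92.64 zax [-0.001  0.    -1.   ] w 28.0 gf 59.7 F [ 1.5  2.  -7. ] q7 14.3
138.49779565635546 181.77355874344093
139.03582635920245 182.2202720708126
```

```bash
python3 -m pendant '[[[-0.1885,0.003,0,0,0,-0.0347],[-0.1885,0.003,0,0,0,-0.0347],[-0.1885,0.003,0,0,0,-0.0347],[-0.1885,0.003,0,0,0,-0.0347],[-0.1885,0.003,0,0,0,-0.0347],[-0.1885,0.003,0,0,0,-0.0347],[-0.1885,0.003,0,0,0,-0.0347],[-0.1885,0.003,0,0,0,-0.0347]]]'
python3 -m pendant '[[[-0.1885,0.003,0,0,0,-0.0347],[-0.1885,0.003,0,0,0,-0.0347],[-0.1885,0.003,0,0,0,-0.0347],[-0.1885,0.003,0,0,0,-0.0347],[-0.1885,0.003,0,0,0,-0.0347],[-0.1885,0.003,0,0,0,-0.0347],[-0.1885,0.003,0,0,0,-0.0347],[-0.1885,0.003,0,0,0,-0.0347]]]'
python3 -m pendant '[[[0,0,0,0,0,0],[0,0,0,0,0,0],[0,0,0,0,0,0],[0,0,0,0,0,0],[0,0,0,0,0,0],[0,0,0,0,0,0],[0,0,0,0,0,0],[0,0,0,0,0,0]]]'
python3 - <<'E'
from h import *
p,R=st(); 
for ax in ((598.5,-21.1),(599,-20)):
  d=p[:2]-ax; print(np.hypot(*d),np.degrees(np.arctan2(d[1],d[0]))%360)
  d=np.array([471.3,33.7])-ax; print(np.degrees(np.arctan2(d[1],d[0]))%360)
print("chord",np.hypot(*(p[:2]-[471.3,33.7])),2*138*np.sin(.6545))
E
```

```text
time_s: 8.07
tcp_pos: [474.8, -83.3, 77.8]
eef_rot: [[-0.464, 0.886, -0.001], [0.886, 0.464, 0.0], [0.001, -0.001, -1.0]]
force: [1.1, 2.6, -7.8]
gripper_width: 28.5
grip_force: 59.8
time_s: 8.73
tcp_pos: [512.6, -129.4, 77.5]
eef_rot: [[-0.794, 0.608, -0.002], [0.608, 0.794, 0.001], [0.002, -0.0, -1.0]]
force: [0.1, 2.2, -8.0]
gripper_width: 28.3
grip_force: 59.7
time_s: 9.4
tcp_pos: [512.6, -129.4, 78.0]
eef_rot: [[-0.793, 0.61, -0.001], [0.61, 0.793, 0.0], [0.001, -0.0, -1.0]]
force: [-1.0, 1.1, -9.0]
gripper_width: 28.1
grip_force: 59.8
t 9.4 tcp [ 512.6 -129.4   78. ] yawx 142.44 zax [-0.001  0.    -1.   ] w 28.1 gf 59.8 F [-1.   1.1 -9. ] q7 66.7
138.20337141918543 231.5803325980376
156.6927714301317
139.37621350864353 231.70029547154462
157.19242674516187
chord 168.23240933376198 168.018489533407
```

```bash
python3 -m pendant '[[[0,0,0.1,0,0,0],[0,0,0.1,0,0,0],[0,0,0.1,0,0,0],[0,0,0.1,0,0,0],[0,0,0.1,0,0,0],[0,0,0.04,0,0,0],[0,0,0,0,0,0],[0,0,0,0,0,0]]]'
```

```text
time_s: 10.07
tcp_pos: [513.4, -129.9, 56.7]
eef_rot: [[-0.793, 0.61, 0.001], [0.61, 0.793, -0.0], [-0.001, 0.0, -1.0]]
force: [-1.9, -0.6, -1.9]
gripper_width: 28.0
grip_force: 60.6
```

```bash
python3 -m pendant '[[[0,0,0,0,0,0],[0,0,0,0,0,0],[0,0,0,0,0,0],[0,0,0,0,0,0],[0,0,0,0,0,0],[0,0,0,0,0,0],[0,0,-0.2,0,0,0],[0,0,-0.5,0,0,0]]]' 1
python3 -m pendant '[[[0,0,-0.7,0,0,0],[0,0,-0.7,0,0,0],[0,0,-0.7,0,0,0],[0,0,-0.7,0,0,0],[0,0,-0.7,0,0,0],[0,0,-0.7,0,0,0],[0,0,-0.7,0,0,0],[0,0,-0.6,0,0,0]]]'
python3 - <<'E'
from h import *
st(); C,im=snap("wrist","w3"); 
print(proj(C,[[512.6,-129.1,68],[512.6,-129.1,83]]))
hsv=cv2.cvtColor(im,cv2.COLOR_BGR2HSV); m=cv2.inRange(hsv,(0,150,60),(6,255,255)); k=cen(m>0); print(k,m.sum()/255)
o,v=ray(C,k); 
ks=None
Cs,ims=snap("scene","s1"); hs=cv2.cvtColor(ims,cv2.COLOR_BGR2HSV); ms=cv2.inRange(hs,(0,150,60),(6,255,255)); 
n,l,s,c=cv2.connectedComponentsWithStats(ms); i=1+s[1:,4].argmax(); print(s[i],c[i], tri([(C,k),(Cs,c[i])]))
E
python3 -m pendant '[[[-0.4375,-0.594,0,0,0,0],[-0.4375,-0.594,0,0,0,0],[-0.4375,-0.594,0,0,0,0],[-0.4375,-0.594,0,0,0,0],[-0.4375,-0.594,0,0,0,0],[-0.4375,-0.594,0,0,0,0],[-0.4375,-0.594,0,0,0,0],[-0.4375,-0.594,0,0,0,0]]]'
python3 - <<'E'
from h import *
st(); C,im=snap("wrist","w4")
a=cv2.imread("pics/w3.png"); cv2.imwrite("pics/w34.png",cv2.resize(np.hstack([a,im]),(800,300),interpolation=cv2.INTER_AREA))
for tg in ("cup","coaster","ball1"):
  for o in optics.trace("wrist",tg)[:5]: print(tg,o["conf"],o["bbox"],cen(o["mask"]))
E
```

```text
time_s: 10.73
tcp_pos: [511.5, -129.1, 83.3]
eef_rot: [[-0.793, 0.61, -0.004], [0.61, 0.793, 0.001], [0.004, -0.002, -1.0]]
force: [-0.0, -0.8, 0.7]
gripper_width: 85.9
grip_force: 0.0
time_s: 11.4
tcp_pos: [513.0, -129.6, 307.3]
eef_rot: [[-0.793, 0.61, 0.002], [0.61, 0.793, -0.0], [-0.002, 0.001, -1.0]]
force: [0.7, 0.0, -0.2]
gripper_width: 85.5
grip_force: 0.0
t 11.4 tcp [ 513.  -129.6  307.3] yawx 142.43 zax [ 0.002 -0.    -1.   ] w 85.5 gf 0.0 F [ 0.7  0.  -0.2] q7 63.6
[[260.56510229 155.65259927]
 [260.56385418 158.01751685]]
[260.77433628 156.84292035] 452.0
[223 192   9  10  70] [227.04285714 196.22857143] [ 513.59078252 -130.20673557   69.15180962]
time_s: 12.17
tcp_pos: [507.7, -366.7, 304.3]
eef_rot: [[-0.793, 0.61, -0.0], [0.61, 0.793, 0.0], [0.001, 0.0, -1.0]]
force: [0.6, 0.1, -0.7]
gripper_width: 85.3
grip_force: 0.0
t 12.17 tcp [ 507.7 -366.7  304.3] yawx 142.44 zax [-0.  0. -1.] w 85.3 gf 0.0 F [ 0.6  0.1 -0.7] q7 89.7
cup 0.84 [119.8, 30.7, 75.2, 63.8] [154.20361248  64.92364532]
cup 0.82 [142.6, 177.4, 64.5, 62.1] [175.48431703 209.24991568]
cup 0.57 [238.8, 127.8, 56.5, 62.9] [264.93753395 163.06518197]
coaster 0.33 [382.0, 0.0, 128.2, 240.2] [455.2872808   91.96794673]
ball1 0.8 [247.0, 141.5, 13.0, 15.4] [254.38679245 148.05660377]
ball1 0.65 [264.2, 133.1, 13.9, 18.5] [270.85350318 142.70063694]
ball1 0.6 [258.3, 151.7, 20.8, 18.7] [265.55782313 161.81632653]
ball1 0.55 [270.2, 142.7, 15.2, 21.3] [276.11864407 155.27966102]
```

View pics/w34.png

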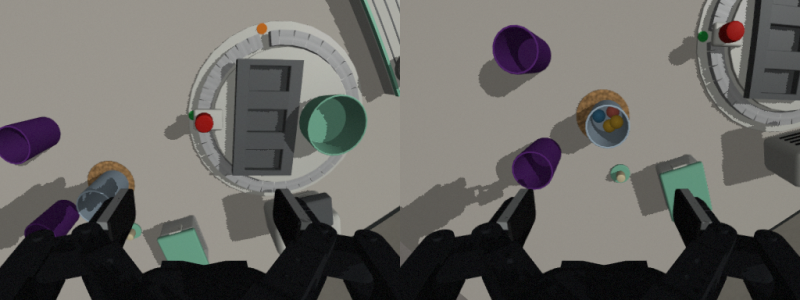

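Run:
```python
from h import *
C=cal("wrist"); im=cv2.imread("pics/w4.png"); hsv=cv2.cvtColor(im,cv2.COLOR_BGR2HSV)
m=cv2.inRange(hsv,(8,60,60),(22,255,255)); m[:,:215]=0;m[:110]=0;m[200:]=0;m[:,320:]=0
# coaster circle fit: hull points of coaster mask (upper part)
pts=cv2.findContours(m,cv2.RETR_EXTERNAL,cv2.CHAIN_APPROX_NONE)[0]; c=max(pts,key=cv2.contourArea)[:,0].astype(float)
W=np.array([atz(C,p,4)[:2] for p in c if p[1]<148])
from scipy.optimize import least_squares
f=least_squares(lambda q:np.hypot(W[:,0]-q[0],W[:,1]-q[1])-50,W.mean(0),loss="soft_l1"); print("coaster",f.x,f.cost/len(W))
import numpy as np
o=[o for o in optics.trace("wrist","cup") if 230<o["bbox"][0]<250][0]["mask"].astype(np.uint8)
c=max(cv2.findContours(o,cv2.RETR_EXTERNAL,cv2.CHAIN_APPROX_NONE)[0],key=cv2.contourArea)[:,0].astype(float)
# silhouette fit: cup frustum silhouette projection hull vs contour
a=np.linspace(0,2*np.pi,60)
def res(q):
    P=np.vstack([np.c_[q[0]+31*np.cos(a),q[1]+31*np.sin(a),0*a+4],np.c_[q[0]+33.5*np.cos(a),q[1]+33.5*np.sin(a),0*a+99]])
    h=cv2.convexHull(proj(C,P).astype(np.float32)); return np.array([cv2.pointPolygonTest(h,(float(x),float(y)),True) for x,y in c])
f=least_squares(res,[508,-366],diff_step=1e-3,loss="soft_l1"); print("cup",f.x,np.abs(f.fun).mean())
print("rim pt",atz(C,(266.3,161.5),99))
T=cal("top");print(atz(T,(70+628/2.1,80+262/2.1),99))
R=np.array(r.sense()["eef_rot"]);print(R.round(4)); print("purple2?",atz(C,(176,208),60),atz(C,(154,65),60))
```

```text
coaster [ 508.36065902 -369.68195302] 5.8924857936454975
cup [ 510.96210069 -361.37806068] 1.037783190776457
rim pt [ 510.78725771 -360.2441767    99.        ]
[ 507.4935674 -361.4981598   99.       ]
[[-7.927e-01  6.096e-01 -5.000e-04]
 [ 6.096e-01  7.927e-01  1.000e-03]
 [ 1.100e-03  5.000e-04 -1.000e+00]]
purple2? [ 493.63309199 -500.48533322   60.        ] [ 340.83142147 -399.11702897   60.        ]
```

```bash
python3 -m pendant '[[[0.26,0.018,0.17,0,0,0],[0.26,0.018,0.17,0,0,0],[0.26,0.018,0.17,0,0,0],[0.26,0.018,0.17,0,0,0],[0.26,0.018,0.17,0,0,0],[0.26,0.018,0.17,0,0,0],[0.26,0.018,0.17,0,0,0],[0.26,0.018,0.17,0,0,0]]]'
python3 -m pendant '[[[0,0,0,0,-0.0764,0],[0,0,0,0,-0.0764,0],[0,0,0,0,-0.0764,0],[0,0,0,0,-0.0764,0],[0,0,0,0,-0.0764,0],[0,0,0,0,-0.0764,0],[0,0,0,0,-0.0764,0],[0,0,0,0,-0.0764,0]]]'
python3 -m pendant '[[[0,0,0,0,0,0],[0,0,0,0,0,0],[0,0,0,0,0,0],[0,0,0,0,0,0],[0,0,0,0,0,0],[0,0,0,0,0,0],[0,0,0,0,0,0],[0,0,0,0,0,0]]]'
python3 -c "
from h import *
st();print(np.round(r.sense()['qpos'],1))"
```

```text
time_s: 13.08
tcp_pos: [445.8, -308.1, 249.9]
eef_rot: [[-0.794, 0.608, 0.0], [0.608, 0.794, 0.001], [0.0, 0.001, -1.0]]
force: [-0.4, -0.2, 0.0]
gripper_width: 85.3
grip_force: 0.0
time_s: 13.75
tcp_pos: [436.6, -328.7, 251.0]
eef_rot: [[-0.618, 0.64, 0.457], [0.48, 0.767, -0.426], [-0.623, -0.044, -0.781]]
force: [0.1, -1.0, 0.4]
gripper_width: 85.8
grip_force: 0.0
time_s: 14.42
tcp_pos: [436.6, -331.0, 250.8]
eef_rot: [[-0.618, 0.643, 0.453], [0.482, 0.765, -0.427], [-0.621, -0.046, -0.782]]
force: [-0.3, 0.4, 0.4]
gripper_width: 85.2
grip_force: 0.0
t 14.42 tcp [ 436.6 -331.   250.8] yawx 142.03 zax [ 0.453 -0.427 -0.782] w 85.2 gf 0.0 F [-0.3  0.4  0.4] q7 28.0
[  9.9  -0.3  13.6 133.5  51.5  15.8  28. ]
```

```bash
cat > kin.py <<'E'
import numpy as np, itertools
from scipy.spatial.transform import Rotation as Ro
from scipy.optimize import least_squares
Z=lambda a:Ro.from_euler("z",a,degrees=True).as_matrix()
Y=lambda a:Ro.from_euler("y",a,degrees=True).as_matrix()
D=[([-73.373,24.895,1.432,90.138,-0.665,64.973,-4.303],[[-0.924,0.383,0],[0.383,0.924,0],[0,0,-1]],[239.263,577.403,231.323]),
([-35.57960271,12.942324,36.93819573,101.27440598,-8.32925771,68.52192103,-19.46412301],[[0.387,0.922,0],[0.922,-0.387,0],[0,0,-1]],[519.7,.5,295.4]),
([9.9,-0.3,13.6,133.5,51.5,15.8,28.],[[-0.618,0.643,0.453],[0.482,0.765,-0.427],[-0.621,-0.046,-0.782]],[436.6,-331,250.8])]
E
python3 - <<'E'
from kin import *
from rig import r
print([x for x in dir(r) if x[0]!="_"])
res=[]
for s in itertools.product((1,-1),repeat=4):
  for c1 in range(0,360,90):
   for c7 in range(0,360,90):
    e=[]
    for q,R,p in D:
      M=Z(s[0]*q[0]+c1)@Y(q[1])@Z(s[1]*q[2])@Y(q[3])@Z(s[2]*q[4])@Y(q[5])@Z(s[3]*q[6]+c7)
      e.append(np.degrees(np.arccos(np.clip((np.trace(M.T@np.array(R))-1)/2,-1,1))))
    res.append((max(e),np.round(e,1),s,c1,c7))
res.sort(key=lambda x:x[0]); [print(x) for x in res[:4]]
E
```

```text
['Unreachable', 'finish_job', 'sense']
(np.float64(0.8095103899336525), array([0. , 0.8, 0.7]), (-1, -1, -1, -1), 0, 90)
(np.float64(53.91810080461487), array([ 0. ,  0.8, 53.9]), (-1, -1, -1, -1), 90, 180)
(np.float64(53.961464812702296), array([ 0. ,  0.8, 54. ]), (-1, -1, -1, -1), 270, 0)
(np.float64(56.07975893740636), array([ 8.5, 38.5, 56.1]), (-1, -1, -1, 1), 0, 90)
```

```bash
cat >> kin.py <<'E'
def fk(q,P):
    d1,a2,d3,a4,d5,a6,d7=P
    A=Z(-q[0])@Y(q[1])@Z(-q[2]); B=A@Y(q[3])@Z(-q[4]); C=B@Y(q[5])
    # elbow offset a2 before joint 4, a4 after it
    p=np.array([0,0,d1])+A@[a2,0,d3]+A@Y(q[3])@[a4,0,d5]+C@[a6,0,d7]
    return p, C@Z(-q[6]+90)
E
python3 - <<'E'
from kin import *
from h import r
s=r.sense(); D.append((s["qpos"],s["eef_rot"],s["tcp_pos"]))
D[2]=D.pop()
fun=lambda P:np.concatenate([fk(q,P)[0]-p for q,R,p in D])
for reg in (0,1):
  f=least_squares(lambda P:np.r_[fun(P),reg*.02*P[[1,3,5]]],[330,0,400,0,400,0,250]); print(f.x.round(1),fun(f.x).round(1))
E
```

```text
[781.5 -38.7 516.2 265.4 638.6  27.6 521.5] [-48.   13.3   2.6   3.4  -0.5  -3.6  -1.2  -0.7   1. ]
[774.3 -35.7 514.8 261.3 635.3  28.6 517. ] [-48.1  13.2   2.4   3.4  -0.1  -3.3  -1.   -0.6   0.9]
```

```bash
cat > log.py <<'E'
import json
from rig import r
s=r.sense(); open("log.jsonl","a").write(json.dumps([list(map(float,s["qpos"])),[list(map(float,x)) for x in s["eef_rot"]],list(map(float,s["tcp_pos"]))])+"\n")
E
python3 log.py
python3 -m pendant '[[[0,0,0,0.06,0.07,0],[0,0,0,0.06,0.07,0],[0,0,0,0.06,0.07,0],[0,0,0,0.06,0.07,0],[0,0,0,0.06,0,0],[0,0,0,0.06,0,0],[0,0,-0.1,0,0,0],[0,0,0,0,0,0]]]'
python3 log.py
python3 -m pendant '[[[0.3,-0.3,-0.3,-0.06,0.07,0.05],[0.3,-0.3,-0.3,-0.06,0.07,0.05],[0.3,-0.3,-0.3,-0.06,0.07,0.05],[0.3,-0.3,-0.3,-0.06,0,0.05],[0,0.5,-0.3,-0.06,0,0],[0,0.5,0,-0.06,0,0],[0,0.5,0,0,0,0],[0,0,0,0,0,0]]]'
python3 log.py
python3 -m pendant '[[[0,0.5,-0.3,-0.06,0,-0.05],[0,0.5,-0.3,-0.06,0,-0.05],[0,0.5,-0.3,-0.06,0,-0.05],[0,0.5,-0.3,-0.06,0,-0.05],[0,0.5,0,-0.06,0,0],[0,0.5,0,-0.06,0,0],[0,0.5,0,0,0,0],[0,0,0,0,0,0]]]'
python3 log.py
cat > kin2.py <<'E'
from kin import *
import json
def fk(q,P):
    d1,x1,y1,x3,y3,d3,x5,y5,d5,x7,y7,d7=P
    A1=Z(-q[0]);A=A1@Y(q[1]); A3=A@Z(-q[2]); A4=A3@Y(q[3]); A5=A4@Z(-q[4]); A6=A5@Y(q[5])
    return np.array([0,0,d1])+A1@[x1,y1,0]+A3@[x3,y3,d3]+A5@[x5,y5,d5]+A6@[x7,y7,d7]+ A4@[-x3,0,0], A6@Z(-q[6]+90)
def data(): return D[:1]+[json.loads(l) for l in open("log.jsonl")]
E
python3 - <<'E'
from kin2 import *
dd=data()+[D[1]]
fun=lambda P:np.concatenate([fk(q,P)[0]-p for q,R,p in dd])
f=least_squares(lambda P:np.r_[fun(P),.01*P[[1,2,3,4,6,7,9,10]]],[365,0,0,0,0,400,0,0,400,0,0,250]); print(f.x.round(1),fun(f.x).round(1), f.cost)
np.save("P.npy",f.x)
from h import st; st()
E
```

```text
time_s: 15.08
tcp_pos: [438.4, -327.6, 253.4]
eef_rot: [[-0.703, 0.694, -0.156], [0.647, 0.532, -0.546], [-0.296, -0.485, -0.823]]
force: [-0.4, -0.1, 0.3]
gripper_width: 85.5
grip_force: 0.0
time_s: 15.75
tcp_pos: [433.3, -268.7, 314.4]
eef_rot: [[-0.453, 0.885, 0.111], [0.877, 0.464, -0.121], [-0.159, 0.043, -0.986]]
force: [-0.2, 0.7, 0.1]
gripper_width: 85.5
grip_force: 0.0
time_s: 16.42
tcp_pos: [519.6, -178.6, 399.2]
eef_rot: [[-0.692, 0.52, 0.501], [0.688, 0.686, 0.238], [-0.22, 0.509, -0.832]]
force: [1.4, 0.9, 0.3]
gripper_width: 85.5
grip_force: 0.0
[ 2.722e+02 -0.000e+00 -3.630e+01  0.000e+00 -1.660e+01  5.575e+02
  0.000e+00 -2.000e-01  4.277e+02  0.000e+00 -2.000e-01  3.658e+02] [-0.  0.  0. -0. -0. -0.  0.  0.  0.  0. -0.  0. -0. -0.  0. -0.  0. -0.] 0.08037631431768064
t 16.42 tcp [ 519.6 -178.6  399.2] yawx 135.17 zax [ 0.501  0.238 -0.832] w 85.5 gf 0.0 F [1.4 0.9 0.3] q7 94.8
```

```bash
cat > plan.py <<'E'
from kin2 import *
P=np.load("P.npy")
lo=np.array([-149.89,-25.12,-72.63,4.76,-75.54,6.69,-157.13]);hi=np.array([149.89,119.58,75.52,147.25,255.54,114.76,157.13])
m=5; lb,ub=lo+m,hi-m
BODY=np.array([[x,y,z] for x in(-43,43) for y in(-43,43) for z in(-73,-200)]+[[95,20,-143],[95,-20,-143]],float)
CUP=np.array([510.5,-361.3,4.]); h=68.; BK=np.array([645.2,37.6])
E
cat > search.py <<'E'
from plan import *
import sys
rng=np.random.default_rng(0)
qn=np.array([0,20,0,100,0,60,0.])
def grasp_res(q,al):
    p,R=fk(q,P); g=p-19*R[:,2]
    return np.r_[(g-CUP-[0,0,h])/2, 100*R[2,1], 100*(R[2,2]+np.cos(al))]
def cupin(al,sg): # cup axis in tool frame; tool tilted by al about y: up vector in tool coords
    return np.array([sg*np.sin(al),0,-np.cos(al)])
def pour_res(q,al,sg,tilt):
    p,R=fk(q,P); g=p-19*R[:,2]; c=R@cupin(al,sg)
    az=c[:2]/np.linalg.norm(c[:2]); mouth=g+c*(95-h); dn=np.array([0,0,-1.])-c*(-c[2]); dn/=np.linalg.norm(dn); lip=mouth+33.5*dn
    return np.r_[(lip[:2]-(BK-12*az))/2,(lip[2]-(86+22))/2,100*(c[2]-np.cos(tilt))], lip,c,p,R
for ald in (0,20,35,50,65,80):
  al=np.radians(ald)
  G={}
  for k in range(40):
    q0=rng.uniform(lb,ub); q0[4]=rng.uniform(-70,150)
    f=least_squares(lambda q:np.r_[grasp_res(q,al),.002*(q-qn)],q0,bounds=(lb,ub))
    if np.abs(grasp_res(f.x,al)).max()>1: continue
    p,R=fk(f.x,P); b=p+BODY@R.T
    if b[:,2].min()<20: continue
    G.setdefault((np.sign(R[2,0]),),[]).append(f.x)
  for s,qs in G.items():
    sg=s[0] if ald else 1
    # cup axis up = R@c -> c = R^T z = R[2,:]
    best=None
    for q_g in sorted(qs,key=lambda x:x[4])[::max(1,len(qs)//6)]:
      for k in range(12):
        q0=np.clip(q_g+rng.normal(0,50,7),lb,ub)
        def fr(q):
            e,lip,c,p,R=pour_res(q,al,np.sign(fk(q_g,P)[1][2,0]),np.radians(112)); b=p+BODY@R.T
            return np.r_[e,np.minimum(b[:,2]-100,0)*.2,.002*(q-q_g)]
        f=least_squares(fr,q0,bounds=(lb,ub)); e,lip,c,p,R=pour_res(f.x,al,np.sign(fk(q_g,P)[1][2,0]),np.radians(112))
        if np.abs(e).max()>1 or (p+BODY@R.T)[:,2].min()<95: continue
        J=np.abs(f.x-q_g).max()
        if best is None or J<best[0]: best=(J,q_g,f.x,c,R[:,2])
    if best: print(ald,s,len(qs),"maxdq",round(best[0]),"qg",best[1].round(),"qp",best[2].round(),"c",best[3].round(2),"tz pour",best[4].round(2),"tz grasp",fk(best[1],P)[1][:,2].round(2),"x",fk(best[1],P)[1][:,0].round(2),flush=True)
    else: print(ald,s,len(qs),"no pour",flush=True)
E
timeout 400 python3 search.py; python3 -c "
from h import r; print([round(x) for x in r.sense()['qpos']])"
```

```text
0 (np.float64(-1.0),) 34 no pour
20 (np.float64(-1.0),) 15 maxdq 62 qg [  6.  38.  20. 103.  12.  42. -13.] qp [ 41.  75. -43.  78. -40.  83.  40.] c [ 0.13 -0.92 -0.37] tz pour [-0.14  0.99  0.03] tz grasp [-0.15 -0.31 -0.94] x [ 0.4   0.85 -0.34]
20 (np.float64(1.0),) 23 no pour
35 (np.float64(-1.0),) 21 maxdq 60 qg [ -5.  45.  28.  99.  18.  51. -30.] qp [ 33.  67. -31.  76. -42.  87.  14.] c [-0.07 -0.92 -0.37] tz pour [-0.21  0.96 -0.15] tz grasp [-0.32 -0.47 -0.82] x [ 0.46  0.68 -0.57]
35 (np.float64(1.0),) 19 no pour
50 (np.float64(-1.0),) 23 maxdq 63 qg [-10.  54.  32.  94.  22.  62. -39.] qp [ 25.  63. -21.  71. -41.  92.   3.] c [-0.19 -0.91 -0.37] tz pour [-0.32  0.9  -0.3 ] tz grasp [-0.48 -0.6  -0.64] x [ 0.4   0.5  -0.77]
50 (np.float64(1.0),) 16 maxdq 64 qg [ 27.  65.  -4.  55.  12. 110.  99.] qp [ 37.  81. -68.  60.  -3.  95. 152.] c [-0.11 -0.92 -0.37] tz pour [-0.46  0.85 -0.24] tz grasp [-0.74  0.18 -0.64] x [-0.62  0.15  0.77]
[17, 1, 14, 106, -34, 58, 95]
```

```bash
cat >> plan.py <<'E'
from scipy.linalg import logm,expm
def T(p,R): M=np.eye(4); M[:3,:3]=R; M[:3,3]=p; return M
def orth(R): u,_,v=np.linalg.svd(np.array(R)); return u@v
def screw(T0,T1,n):
    """n equal rows taking T0 to T1"""
    S=expm(np.real(logm(np.linalg.inv(T0)@T1))/n); rv=np.degrees(Ro.from_matrix(orth(S[:3,:3])).as_rotvec())
    path=[T0@np.linalg.matrix_power(S,k) for k in range(n+1)]
    return np.round(np.r_[S[:3,3]/40,rv/90],4), path
def ikpath(q,path):
    """local min-change IK; returns q's and worst margin/err"""
    out=[q]
    for M in path[1:]:
        def f(x):
            p,R=fk(x,P); return np.r_[(p-M[:3,3])/2,(R-M[:3,:3]).ravel()*60,.02*(x-out[-1])]
        x=least_squares(f,np.clip(out[-1],lo+.1,hi-.1),bounds=(lo,hi)).x; out.append(x)
    q=np.array(out); p,R=fk(q[-1],P)
    print("  ik end",q[-1].round(),"margin",np.minimum(q-lo,hi-q).min(0).round(),"err",np.abs(p-path[-1][:3,3]).max().round(1),"maxstep",np.abs(np.diff(q,axis=0)).max(0).round(1))
    return q
def now():
    from rig import r
    s=r.sense(); return np.array(s["qpos"]),T(np.array(s["tcp_pos"]),orth(s["eef_rot"]))
E
cat > search2.py <<'E'
from plan import *
exec(open("search.py").read().split("for ald in")[0].split("import sys")[1])
q00,T00=now()
res=[]
for ald in (30,38,46):
  al=np.radians(ald)
  for k in range(25):
    x0=np.r_[[-5,45,28,99,18,51,-30],[33,67,-31,76,-42,87,14]]+rng.normal(0,25,14)
    def fr(x):
      qg,qp=x[:7],x[7:]
      e,lip,c,p,R=pour_res(qp,al,-1,np.radians(113)); b=p+BODY@R.T
      pg,Rg=fk(qg,P); bg=pg+BODY@Rg.T
      return np.r_[e,grasp_res(qg,al),50*min(-Rg[2,0],0),np.minimum(b[:,2]-105,0)*.3,np.minimum(655-b[:,0],0)*np.array(b[:,1]<0)*.1,np.minimum(bg[:,2]-50,0)*.2,.004*(qp-qg),.004*(qg-q00)]
    f=least_squares(fr,np.clip(x0,np.r_[lb,lb],np.r_[ub,ub]),bounds=(np.r_[lb,lb],np.r_[ub,ub]))
    res.append((f.cost,ald,f.x,f.fun[:9]))
res.sort(key=lambda r:r[0])
for ald in (30,38,46):
  for c,a,x,e in [y for y in res if y[1]==ald][:2]:
    pg,Rg=fk(x[:7],P);pp,Rp=fk(x[7:],P)
    print(ald,round(c,2),np.abs(e).max().round(2),"qg",x[:7].round(),"qp",x[7:].round(),"tzg",Rg[:,2].round(2),"tzp",Rp[:,2].round(2),"tcp",pp.round(),"c",(Rp@cupin(np.radians(ald),-1)).round(2),"bodyx",(pp+BODY@Rp.T)[:,0].max().round())
E
timeout 500 python3 search2.py
```

```text
30 1.95 0.49 qg [-20.  53.  57. 106. -19.  41.  13.] qp [ 35.  58. -22.  99. -70.  72.  52.] tzg [-0.21 -0.45 -0.87] tzp [ 0.24  0.96 -0.11] tcp [656.  78. 147.] c [-0.3  -0.87 -0.39] bodyx 688.0
30 1.96 0.47 qg [-14.  45.  43. 108.   1.  36.  -0.] qp [ 37.  59. -25.  99. -68.  70.  51.] tzg [-0.16 -0.47 -0.87] tzp [ 0.24  0.96 -0.11] tcp [656.  78. 147.] c [-0.3  -0.87 -0.39] bodyx 688.0
38 0.18 0.0 qg [-28.  52.  61. 123. -51.  12.  70.] qp [-78.  79.  69. 112.  19.  31. 130.] tzg [ 0.09 -0.61 -0.79] tzp [ 0.46 -0.87 -0.2 ] tcp [659.  -2. 146.] c [-0.2   0.9  -0.39] bodyx 673.0
38 0.93 0.27 qg [-13.  53.  44.  95.   1.  56. -22.] qp [ 42.  55. -33. 104. -67.  55.  46.] tzg [-0.42 -0.45 -0.79] tzp [ 0.33  0.91 -0.25] tcp [662.  76. 145.] c [-0.42 -0.82 -0.39] bodyx 688.0
46 0.38 0.01 qg [ -7.  50.  27.  96.  26.  59. -40.] qp [ 60.  64. -65. 111. -40.  19.  21.] tzg [-0.42 -0.58 -0.69] tzp [ 0.47  0.8  -0.38] tcp [669.  72. 142.] c [-0.56 -0.73 -0.39] bodyx 684.0
46 0.38 0.05 qg [-18.  54.  43. 100.  13.  50. -25.] qp [ 53.  57. -52. 110. -59.  31.  35.] tzg [-0.37 -0.62 -0.69] tzp [ 0.43  0.82 -0.38] tcp [667.  72. 142.] c [-0.55 -0.74 -0.39] bodyx 687.0
```

```bash
cat > pour.py <<'E'
from plan import *
qg=np.array([-18,54,43,100,13,50,-25.]);qp=np.array([53,57,-52,110,-59,31,35.]); al=np.radians(46)
def refine():
    exec(open("search.py").read().split("for ald in")[0].split("import sys")[1],globals())
    g=least_squares(lambda q:np.r_[grasp_res(q,al)*10,.001*(q-qg)],qg,bounds=(lb,ub)).x
    def fr(q):
        e,lip,c,p,R=pour_res(q,al,-1,np.radians(113)); b=p+BODY@R.T
        return np.r_[e*10,np.minimum(b[:,2]-105,0)*.3,np.minimum(650-b[:,0],0)*(b[:,1]<0)*.3,.001*(q-qp)]
    p=least_squares(fr,qp,bounds=(lb,ub)).x
    return g,p
def rotabout(M,pt,axis,deg):
    X=np.eye(4);X[:3,:3]=Ro.from_rotvec(np.radians(deg)*axis).as_matrix();X[:3,3]=pt-X[:3,:3]@pt; return X@M
def shift(M,v): N=M.copy();N[:3,3]+=v;return N
E
python3 - <<'E'
from pour import *
g,p=refine(); Tg=T(*fk(g,P)); Tp=T(*fk(p,P)); e,lip,c,_,_=pour_res(p,al,-1,0); 
ax=np.cross([0,0,1],c);ax/=np.linalg.norm(ax)
T70=shift(rotabout(Tp,lip,ax,-43),[0,0,25.])
Tpre=shift(Tg,-110*Tg[:3,2])
np.savez("tp.npz",Tg=Tg,Tp=Tp,T70=T70,Tpre=Tpre,lip=lip,ax=ax)
print("Tg",Tg.round(3),"\nTp",Tp.round(3),"lip",lip.round(1),"c",c.round(2)); b=Tp[:3,3]+BODY@Tp[:3,:3].T; print(b.round())
q,T0=now()
for nm,Ta,Tb,n in (("->pre",T0,Tpre,24),("pre->g",Tpre,Tg,8),("lift",Tg,shift(Tg,[0,0,160]),8),("->70",shift(Tg,[0,0,160]),T70,24),("pour",T70,Tp,8)):
    row,path=screw(Ta,Tb,n); print(nm,row,"maxshift",np.abs(row[:3]).max(),"turn",np.linalg.norm(row[3:])*90)
    cc=[ (M[:3,:3]@cupin(al,-1)) for M in path]; print("  tcp",[list(M[:3,3].round().astype(int)) for M in path[::4]],"ctilt",[round(np.degrees(np.arccos(x[2]))) for x in cc[::4]], "bodyzmin",[round((M[:3,3]+BODY@M[:3,:3].T)[:,2].min()) for M in path[::4]])
    q=ikpath(q,path)[-1]
E
```

```text
Traceback (most recent call last):
NameError: name 'pour_res' is not defined
```

```bash
sed -i 's/^from plan import \*$/from plan import *\nexec(open("search.py").read().split("for ald in")[0].split("import sys")[1])/; /globals())/d' pour.py
cat > runp.py <<'E'
from pour import *
g,p=refine(); Tg=T(*fk(g,P)); Tp=T(*fk(p,P)); e,lip,c,_,_=pour_res(p,al,-1,0); 
ax=np.cross([0,0,1],c);ax/=np.linalg.norm(ax)
T70=shift(rotabout(Tp,lip,ax,-43),[0,0,25.])
Tpre=shift(Tg,-110*Tg[:3,2])
np.savez("tp.npz",Tg=Tg,Tp=Tp,T70=T70,Tpre=Tpre,lip=lip,ax=ax)
print("Tg",Tg.round(3),"\nTp",Tp.round(3),"lip",lip.round(1),"c",c.round(2)); b=Tp[:3,3]+BODY@Tp[:3,:3].T; print(b.round())
q,T0=now()
for nm,Ta,Tb,n in (("->pre",T0,Tpre,24),("pre->g",Tpre,Tg,8),("lift",Tg,shift(Tg,[0,0,160]),8),("->70",shift(Tg,[0,0,160]),T70,24),("pour",T70,Tp,8)):
    row,path=screw(Ta,Tb,n); print(nm,row,"maxshift",np.abs(row[:3]).max(),"turn",np.linalg.norm(row[3:])*90)
    cc=[ (M[:3,:3]@cupin(al,-1)) for M in path]; print("  tcp",[M[:3,3].round().astype(int).tolist() for M in path[::4]],"ctilt",[int(round(np.degrees(np.arccos(np.clip(x[2],-1,1))))) for x in cc[::4]], "bodyzmin",[int(round((M[:3,3]+BODY@M[:3,:3].T)[:,2].min())) for M in path[::4]])
    q=ikpath(q,path)[-1]
E
python3 runp.py
```

```text
Tg [[ 3.61000e-01  8.54000e-01 -3.74000e-01  5.03400e+02]
 [ 5.94000e-01 -5.20000e-01 -6.15000e-01 -3.72978e+02]
 [-7.19000e-01 -0.00000e+00 -6.95000e-01  5.88010e+01]
 [ 0.00000e+00  0.00000e+00  0.00000e+00  1.00000e+00]] 
Tp [[ 3.32000e-01  8.20000e-01  4.66000e-01  6.68552e+02]
 [ 2.42000e-01 -5.51000e-01  7.98000e-01  7.15790e+01]
 [ 9.12000e-01 -1.52000e-01 -3.82000e-01  1.42135e+02]
 [ 0.00000e+00  0.00000e+00  0.00000e+00  1.00000e+00]] lip [652.5  47.1 108. ] c [-0.56 -0.73 -0.39]
[[ 585.   27.  137.]
 [ 526.  -75.  186.]
 [ 656.  -21.  124.]
 [ 596. -122.  173.]
 [ 614.   47.  216.]
 [ 554.  -54.  264.]
 [ 684.    0.  203.]
 [ 625. -101.  251.]
 [ 650.  -31.  280.]
 [ 617.   -9.  286.]]
->pre [-0.0321 -0.0482  0.3266  0.03   -0.0219  0.0277] maxshift 0.3266 turn 4.170118703346464
  tcp [[520, -179, 399], [544, -179, 352], [563, -191, 304], [574, -213, 257], [576, -241, 212], [566, -273, 171], [545, -305, 135]] ctilt [43, 37, 30, 23, 16, 8, 0] bodyzmin [429, 389, 345, 298, 249, 201, 155]
  ik end [-13.  44.  25.  93.  27.  68. -38.] margin [133.  25.  51.  36.  42.  33.  62.
[... 745 characters left out ...]
0.5312 turn 2.981880782325142
  tcp [[503, -373, 219], [518, -305, 165], [541, -230, 125], [570, -150, 102], [604, -69, 96], [640, 10, 108], [678, 84, 138]] ctilt [0, 12, 23, 35, 47, 58, 70] bodyzmin [239, 200, 175, 163, 165, 165, 180]
  ik end [  5.  32.  -7.  98. -29.  44. -23.] margin [141.  57.  48.  49.  46.  38. 126.] err 0.0 maxstep [0.9 0.3 1.8 0.3 2.7 1.1 1. ]
pour [-0.0275 -0.002  -0.043   0.0069  0.0589 -0.0071] maxshift 0.043 turn 5.375366313099043
  tcp [[678, 84, 138], [674, 78, 142], [669, 72, 142]] ctilt [70, 91, 113] bodyzmin [180, 155, 124]
  ik end [ 51.  54. -49. 112. -69.  31.  45.] margin [ 99.  57.  24.  35.   7.  24. 112.] err 0.0 maxstep [6.6 5.  6.1 2.8 6.  3.4 9.1]
```

```bash
for i in 1; do
python3 -m pendant '[[[-0.032,-0.048,0.327,0.03,-0.022,0.0277],[-0.032,-0.048,0.327,0.03,-0.022,0.0277],[-0.032,-0.048,0.327,0.03,-0.022,0.0277],[-0.032,-0.048,0.327,0.03,-0.022,0.0277],[-0.032,-0.048,0.327,0.03,-0.022,0.0277],[-0.032,-0.048,0.327,0.03,-0.022,0.0277],[-0.032,-0.048,0.327,0.03,-0.022,0.0277],[-0.032,-0.048,0.327,0.03,-0.022,0.0277]]]'
python3 -m pendant '[[[-0.032,-0.048,0.327,0.03,-0.022,0.0277],[-0.032,-0.048,0.327,0.03,-0.022,0.0277],[-0.032,-0.048,0.327,0.03,-0.022,0.0277],[-0.032,-0.048,0.327,0.03,-0.022,0.0277],[-0.032,-0.048,0.327,0.03,-0.022,0.0277],[-0.032,-0.048,0.327,0.03,-0.022,0.0277],[-0.032,-0.048,0.327,0.03,-0.022,0.0277],[-0.032,-0.048,0.327,0.03,-0.022,0.0277]]]'
python3 -m pendant '[[[-0.032,-0.048,0.327,0.03,-0.022,0.0277],[-0.032,-0.048,0.327,0.03,-0.022,0.0277],[-0.032,-0.048,0.327,0.03,-0.022,0.0277],[-0.032,-0.048,0.327,0.03,-0.022,0.0277],[-0.032,-0.048,0.327,0.03,-0.022,0.0277],[-0.032,-0.048,0.327,0.03,-0.022,0.0277],[-0.032,-0.048,0.327,0.03,-0.022,0.0277],[-0.032,-0.048,0.327,0.03,-0.022,0.0277]]]'
done >/dev/null
python3 - <<'E'
from pour import *
from h import st,snap
st(); d=np.load("tp.npz"); q,T0=now(); print(q.round(),T0.round(3)); print(d["Tpre"].round(3))
row,path=screw(T0,d["Tpre"],4); print(row)
row,path=screw(T0,d["Tg"],8); print(row)
C,im=snap("wrist","w5")
E
```

```text
t 18.42 tcp [ 542.7 -306.5  132.5] yawx 58.81 zax [-0.378 -0.615 -0.692] w 85.2 gf 0.0 F [ 0.4 -0.4 -0. ] q7 -39.1
[-12.  44.  23.  93.  28.  69. -39.] [[ 3.58000e-01  8.54000e-01 -3.78000e-01  5.42683e+02]
 [ 5.92000e-01 -5.21000e-01 -6.15000e-01 -3.06543e+02]
 [-7.22000e-01 -4.00000e-03 -6.92000e-01  1.32474e+02]
 [ 0.00000e+00  0.00000e+00  0.00000e+00  1.00000e+00]]
[[ 3.61000e-01  8.54000e-01 -3.74000e-01  5.44507e+02]
 [ 5.94000e-01 -5.20000e-01 -6.15000e-01 -3.05367e+02]
 [-7.19000e-01 -0.00000e+00 -6.95000e-01  1.35214e+02]
 [ 0.00000e+00  0.00000e+00  0.00000e+00  1.00000e+00]]
[-0.0039  0.0059 -0.0207 -0.0006  0.0007  0.0002]
[-1.100e-03  3.600e-03  3.334e-01 -3.000e-04  3.000e-04  1.000e-04]
```

View pics/w5.png

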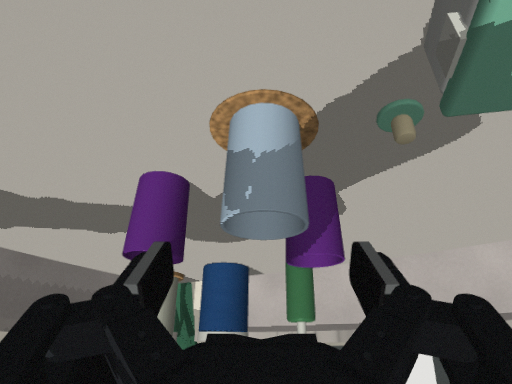

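```bash
python3 -m pendant '[[[-0.001,0.004,0.333,0,0,0],[-0.001,0.004,0.333,0,0,0],[-0.001,0.004,0.333,0,0,0],[-0.001,0.004,0.333,0,0,0],[-0.001,0.004,0.333,0,0,0],[-0.001,0.004,0.333,0,0,0],[-0.001,0.004,0.333,0,0,0],[-0.001,0.004,0.333,0,0,0]]]'
python3 -m pendant '[[[0,0,0,0,0,0],[0,0,0,0,0,0],[0,0,0,0,0,0],[0,0,0,0,0,0],[0,0,0,0,0,0],[0,0,0,0,0,0],[0,0,0,0,0,0],[0,0,0,0,0,0]]]' -1
python3 - <<'E'
from h import *
st()
E
```

```text
time_s: 19.13
tcp_pos: [503.5, -373.0, 59.3]
eef_rot: [[0.357, 0.855, -0.375], [0.594, -0.518, -0.615], [-0.721, -0.003, -0.693]]
force: [-1.3, -0.5, -1.0]
gripper_width: 85.4
grip_force: 0.0
time_s: 19.8
tcp_pos: [504.0, -372.3, 59.9]
eef_rot: [[0.357, 0.855, -0.377], [0.592, -0.519, -0.617], [-0.723, -0.003, -0.691]]
force: [-0.9, -0.5, 6.3]
gripper_width: 64.7
grip_force: 65.7
t 19.8 tcp [ 504.  -372.3   59.9] yawx 58.91 zax [-0.377 -0.617 -0.691] w 64.7 gf 65.7 F [-0.9 -0.5  6.3] q7 -41.3
```

```bash
python3 -m pendant '[[[-0.452,-0.002,-0.432,0,0,0],[-0.452,-0.002,-0.432,0,0,0],[-0.452,-0.002,-0.432,0,0,0],[-0.452,-0.002,-0.432,0,0,0],[-0.452,-0.002,-0.432,0,0,0],[-0.452,-0.002,-0.432,0,0,0],[-0.452,-0.002,-0.432,0,0,0],[-0.452,-0.002,-0.432,0,0,0]]]'
python3 - <<'E'
from pour import *
from h import st,snap
st(); d=np.load("tp.npz"); q,T0=now(); print(q.round())
T70=d["T70"]; Tu=T0.copy(); Tu[:3,3]=[665,60,250]
for nm,Ta,Tb,n in (("over",T0,Tu,16),("->70",Tu,T70,16),("pour",T70,d["Tp"],8)):
    row,path=screw(Ta,Tb,n); print(nm,row,"turn",np.linalg.norm(row[3:])*90)
    print("  tcp",[M[:3,3].round().astype(int).tolist() for M in path[::4]],"ctilt",[int(round(np.degrees(np.arccos(np.clip((M[:3,:3]@cupin(al,-1))[2],-1,1))))) for M in path[::4]], "bodyzmin",[int(round((M[:3,3]+BODY@M[:3,:3].T)[:,2].min())) for M in path[::4]])
    q=ikpath(q,path)[-1]
C,im=snap("scene","s2")
E
```

```text
time_s: 20.47
tcp_pos: [504.4, -371.4, 259.9]
eef_rot: [[0.357, 0.855, -0.375], [0.594, -0.518, -0.615], [-0.721, -0.003, -0.693]]
force: [0.2, 0.7, -1.0]
gripper_width: 64.4
grip_force: 66.6
t 20.47 tcp [ 504.4 -371.4  259.9] yawx 59.01 zax [-0.375 -0.615 -0.693] w 64.4 gf 66.6 F [ 0.2  0.7 -1. ] q7 -29.2
[ -8.  34.  26.  92.  31.  74. -29.]
over [ 0.5012 -0.1344 -0.4983  0.      0.      0.    ] turn 0.0
  tcp [[504, -371, 260], [545, -264, 257], [585, -156, 255], [625, -48, 252], [665, 60, 250]] ctilt [0, 0, 0, 0, 0] bodyzmin [279, 277, 274, 272, 269]
  ik end [-31.  53.  20.  55.  16. 108. -44.] margin [119.  59.  50.  50.  91.   6. 113.] err 0.0 maxstep [2.  2.1 0.5 4.4 1.  2.8 1.4]
->70 [8.610e-02 1.000e-04 1.714e-01 7.700e-03 4.880e-02 5.800e-03] turn 4.47687357427033
  tcp [[665, 60, 250], [661, 54, 220], [662, 57, 190], [668, 67, 161], [678, 84, 138]] ctilt [0, 17, 35, 53, 70] bodyzmin [269, 263, 251, 225, 180]
  ik end [  3.  32.  -3.  98. -32.  45. -21.] margin [119.  57.  55.  49.  44.   6. 110.] err 0.0 maxstep [3.8 2.3 3.3 2.9 4.8 4.3 4.8]
pour [-0.0275 -0.002  -0.043   0.0069  0.0589 -0.0071] turn 5.375366313099043
  tcp [[678, 84, 138], [674, 78, 142], [669, 72, 142]] ctilt [70, 91, 113] bodyzmin [180, 155, 124]
  ik end [ 46.  51. -41. 112. -76.  37.  49.] margin [103.  57.  32.  35.   0.  29. 108.] err 0.0 maxstep [6.3 4.4 5.5 2.8 6.5 3.2 9.5]
```

```bash
python3 -m pendant '[[[0.501,-0.134,-0.498,0,0,0],[0.501,-0.134,-0.498,0,0,0],[0.501,-0.134,-0.498,0,0,0],[0.501,-0.134,-0.498,0,0,0],[0.501,-0.134,-0.498,0,0,0],[0.501,-0.134,-0.498,0,0,0],[0.501,-0.134,-0.498,0,0,0],[0.501,-0.134,-0.498,0,0,0]]]'
python3 - <<'E'
from pour import *
from h import st
st(); d=np.load("tp.npz"); q,T0=now(); print(q.round())
T70=d["T70"]
for nm,Ta,Tb,n in (("->70",T0,shift(T70,[0,0,60]),16),("down",shift(T70,[0,0,60]),T70,8),("pour",T70,d["Tp"],8)):
    row,path=screw(Ta,Tb,n); print(nm,row,"turn",np.linalg.norm(row[3:])*90)
    ci=cupin(al,-1)
    low=[]
    for M in path[::4]:
        c=M[:3,:3]@ci; g=M[:3,3]-19*M[:3,2]; s=np.sqrt(max(0,1-c[2]**2)); low.append(int(min((g-h*c)[2]-31*s,(g+(95-h)*c)[2]-33.5*s)))
    print("  tcp",[M[:3,3].round().astype(int).tolist() for M in path[::4]],"cuplow",low,"ctilt",[int(round(np.degrees(np.arccos(np.clip((M[:3,:3]@ci)[2],-1,1))))) for M in path[::4]], "bodyzmin",[int(round((M[:3,3]+BODY@M[:3,:3].T)[:,2].min())) for M in path[::4]])
    q=ikpath(q,path)[-1]
E
```

```text
time_s: 21.18
tcp_pos: [585.2, -154.5, 253.1]
eef_rot: [[0.356, 0.855, -0.376], [0.594, -0.518, -0.615], [-0.721, -0.004, -0.693]]
force: [0.9, 0.3, -0.9]
gripper_width: 65.0
grip_force: 66.7
t 21.18 tcp [ 585.2 -154.5  253.1] yawx 59.04 zax [-0.376 -0.615 -0.693] w 65.0 gf 66.7 F [ 0.9  0.3 -0.9] q7 -39.1
[-22.  40.  22.  81.  23.  89. -39.]
->70 [ 0.4224 -0.1092  0.0007  0.0077  0.0488  0.0058] turn 4.47687357427033
  tcp [[585, -155, 253], [598, -101, 210], [620, -40, 185], [647, 24, 181], [678, 84, 198]] cuplow [198, 152, 130, 134, 162] ctilt [0, 17, 35, 53, 70] bodyzmin [272, 253, 246, 244, 240]
  ik end [  1.  28.  -0.  95. -30.  52. -24.] margin [127.  53.  54.  52.  45.  25. 117.] err 0.0 maxstep [2.2 1.  2.2 1.1 4.4 2.6 2.8]
down [-0.0746  0.0291  0.1695  0.      0.      0.    ] turn 0.0
  tcp [[678, 84, 198], [678, 84, 168], [678, 84, 138]] cuplow [162, 132, 102] ctilt [70, 70, 70] bodyzmin [240, 210, 180]
  ik end [  2.  32.  -2.  98. -33.  45. -20.] margin [148.  53.  71.  49.  43.  39. 133.] err 0.0 maxstep [0.2 0.5 0.2 0.4 0.3 0.8 0.5]
pour [-0.0275 -0.002  -0.043   0.0069  0.0589 -0.0071] turn 5.375366313099043
  tcp [[678, 84, 138], [674, 78, 142], [669, 72, 142]] cuplow [102, 120, 107] ctilt [70, 91, 113] bodyzmin [180, 155, 124]
  ik end [ 46.  51. -41. 112. -76.  37.  49.] margin [103.  57.  32.  35.   0.  30. 108.] err 0.0 maxstep [6.2 5.2 5.8 2.8 6.6 3.1 9.6]
```

```bash
python3 -m pendant '[[[0.422,-0.109,0,0.008,0.049,0.006],[0.422,-0.109,0,0.008,0.049,0.006],[0.422,-0.109,0,0.008,0.049,0.006],[0.422,-0.109,0,0.008,0.049,0.006],[0.422,-0.109,0,0.008,0.049,0.006],[0.422,-0.109,0,0.008,0.049,0.006],[0.422,-0.109,0,0.008,0.049,0.006],[0.422,-0.109,0,0.008,0.049,0.006]]]' >/dev/null
python3 -m pendant '[[[0.422,-0.109,0,0.008,0.049,0.006],[0.422,-0.109,0,0.008,0.049,0.006],[0.422,-0.109,0,0.008,0.049,0.006],[0.422,-0.109,0,0.008,0.049,0.006],[0.422,-0.109,0,0.008,0.049,0.006],[0.422,-0.109,0,0.008,0.049,0.006],[0.422,-0.109,0,0.008,0.049,0.006],[0.422,-0.109,0,0.008,0.049,0.006]]]'
python3 - <<'E'
from pour import *
from h import st,snap
st(); d=np.load("tp.npz"); q,T0=now(); print(q.round())
T70=d["T70"]
row,path=screw(T0,T70,8); print("down",row); q=ikpath(q,path)[-1]
snap("scene","s3"); a=cv2=None
E
python3 -c "
import cv2
a=cv2.imread('pics/s3.png')[100:300,150:400]; cv2.imwrite('pics/s3c.png',cv2.resize(a,None,fx=2.5,fy=2.5,interpolation=2))"
```

```text
time_s: 22.52
tcp_pos: [678.8, 81.8, 199.5]
eef_rot: [[0.652, 0.741, 0.159], [0.642, -0.652, 0.403], [0.402, -0.161, -0.901]]
force: [-0.6, 0.9, -1.9]
gripper_width: 64.5
grip_force: 66.8
t 22.52 tcp [678.8  81.8 199.5] yawx 44.55 zax [ 0.159  0.403 -0.901] w 64.5 gf 66.8 F [-0.6  0.9 -1.9] q7 -24.0
[  2.  28.  -1.  95. -31.  52. -24.]
down [-0.0744  0.0244  0.1756 -0.0002 -0.0005 -0.0007]
  ik end [  2.  32.  -2.  98. -32.  45. -20.] margin [148.  53.  71.  49.  43.  38. 133.] err 0.0 maxstep [0.1 0.5 0.2 0.5 0.2 0.8 0.5]
```

View pics/s3c.png

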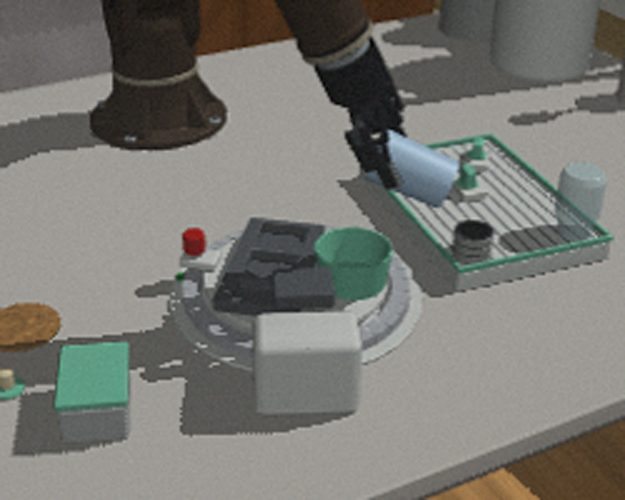

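```bash
python3 -m pendant '[[[-0.074,0.024,0.176,0,0,0],[-0.074,0.024,0.176,0,0,0],[-0.074,0.024,0.176,0,0,0],[-0.074,0.024,0.176,0,0,0],[-0.074,0.024,0.176,0,0,0],[-0.074,0.024,0.176,0,0,0],[-0.074,0.024,0.176,0,0,0],[-0.074,0.024,0.176,0,0,0]]]'
python3 - <<'E'
from pour import *
from h import *
st(); d=np.load("tp.npz"); q,T0=now(); print(q.round())
print("basket",atz(cal("scene"),(291.2,206),86), "w3 basket", )
lip=d["lip"]
row,path=screw(T0,d["Tp"],16); print("pour16",row); ci=cupin(al,-1)
for M in path[::4]:
    c=M[:3,:3]@ci; g=M[:3,3]-19*M[:3,2]; dn=np.array([0,0,-1])+c*c[2]; dn/=np.linalg.norm(dn); print("lip",(g+27*c+33.5*dn).round(),"tilt",np.degrees(np.arccos(c[2])).round())
ikpath(q,path)
E
```

```text
time_s: 23.23
tcp_pos: [677.3, 83.1, 136.7]
eef_rot: [[0.653, 0.741, 0.156], [0.644, -0.652, 0.4], [0.399, -0.161, -0.903]]
force: [0.0, 0.8, -1.5]
gripper_width: 64.8
grip_force: 66.8
t 23.23 tcp [677.3  83.1 136.7] yawx 44.6 zax [ 0.156  0.4   -0.903] w 64.8 gf 66.8 F [ 0.   0.8 -1.5] q7 -20.1
[  2.  32.  -2.  98. -33.  45. -20.]
basket [679.32237489  18.70301324  86.        ] w3 basket
pour16 [-0.0106 -0.0013 -0.0223  0.0035  0.0293 -0.0039]
lip [652.  46. 132.] tilt 70.0
lip [651.  45. 126.] tilt 81.0
lip [651.  45. 120.] tilt 92.0
lip [651.  46. 114.] tilt 102.0
lip [653.  47. 108.] tilt 113.0
  ik end [ 46.  51. -41. 112. -76.  37.  49.] margin [103.  57.  32.  35.   0.  29. 108.] err 0.0 maxstep [3.1 3.  3.6 1.4 3.3 1.6 4.8]
```

Run:
```python
from pour import *
from h import *
q,T0=now(); K,dd,R,t=cal("wrist"); X=np.eye(4);X[:3,:3]=R;X[:3,3]=t; X=X@T0  # cam from tool
R3=np.array([[-0.793,0.61,0.002],[0.61,0.793,0],[-.002,.001,-1]]); T3=T(np.array([513.,-129.6,307.3]),orth(R3)); Y3=X@np.linalg.inv(T3); C=(K,dd,Y3[:3,:3],Y3[:3,3])
im=cv2.imread("pics/w3.png"); hsv=cv2.cvtColor(im,cv2.COLOR_BGR2HSV); m=cv2.inRange(hsv,(65,60,40),(95,255,255)); m[:,:370]=0;m[:100]=0;m[215:]=0
c=max(cv2.findContours(m,cv2.RETR_EXTERNAL,cv2.CHAIN_APPROX_NONE)[0],key=cv2.contourArea); print(cv2.boundingRect(c))
c=cv2.convexHull(c)[:,0].astype(float); a=np.linspace(0,6.28,60)
def res(q):
    H=np.vstack([np.c_[q[0]+44*np.cos(a),q[1]+44*np.sin(a),0*a+37],np.c_[q[0]+49*np.cos(a),q[1]+49*np.sin(a),0*a+86]])
    hh=cv2.convexHull(proj(C,H).astype(np.float32)); return np.array([cv2.pointPolygonTest(hh,(float(x),float(y)),True) for x,y in c])
f=least_squares(res,[645,38],diff_step=1e-3,loss="soft_l1"); print("basket",f.x,np.abs(f.fun).mean())
hs=cv2.cvtColor(cv2.imread("pics/s3.png"),cv2.COLOR_BGR2HSV); m=cv2.inRange(hs,(65,60,30),(95,255,255)); n,l,s,cc=cv2.connectedComponentsWithStats(m); print([ (s[i],cc[i].round()) for i in range(1,n) if s[i][4]>150]); 
print(proj(cal("scene"),[[645,38,86]]), proj(cal("scene"),[[645+49*np.cos(k),38+49*np.sin(k),86] for k in np.arange(0,6.28,.1)]).min(0))
```

```text
(383, 121, 87, 78)
basket [643.76412037  38.7151555 ] 0.14914168139549938
[(array([417,  71,  13,  18, 176], dtype=int32), array([423.,  79.])), (array([321, 154,  60,  31, 174], dtype=int32), array([349., 163.])), (array([305, 176,  90,  33, 294], dtype=int32), array([351., 197.])), (array([276, 191,  31,  29, 689], dtype=int32), array([291., 204.])), (array([  0, 204,  12,  38, 255], dtype=int32), array([  4., 227.])), (array([172, 236,  30,  29, 737], dtype=int32), array([187., 250.]))]
[[291.18287962 199.09996344]] [275.83041651 190.99791977]
```

```bash
python3 -m pendant '[[[-0.011,-0.001,-0.022,0.0035,0.0293,-0.004],[-0.011,-0.001,-0.022,0.0035,0.0293,-0.004],[-0.011,-0.001,-0.022,0.0035,0.0293,-0.004],[-0.011,-0.001,-0.022,0.0035,0.0293,-0.004],[-0.011,-0.001,-0.022,0.0035,0.0293,-0.004],[-0.011,-0.001,-0.022,0.0035,0.0293,-0.004],[-0.011,-0.001,-0.022,0.0035,0.0293,-0.004],[-0.011,-0.001,-0.022,0.0035,0.0293,-0.004]]]'
python3 -m pendant '[[[-0.011,-0.001,-0.022,0.0035,0.0293,-0.004],[-0.011,-0.001,-0.022,0.0035,0.0293,-0.004],[-0.011,-0.001,-0.022,0.0035,0.0293,-0.004],[-0.011,-0.001,-0.022,0.0035,0.0293,-0.004],[-0.011,-0.001,-0.022,0.0035,0.0293,-0.004],[-0.011,-0.001,-0.022,0.0035,0.0293,-0.004],[-0.011,-0.001,-0.022,0.0035,0.0293,-0.004],[-0.011,-0.001,-0.022,0.0035,0.0293,-0.004]]]'
python3 -m pendant '[[[0,0,0,0,0,0],[0,0,0,0,0,0],[0,0,0,0,0,0],[0,0,0,0,0,0],[0,0,0,0,0,0],[0,0,0,0,0,0],[0,0,0,0,0,0],[0,0,0,0,0,0]]]'
python3 - <<'E'
from pour import *
from h import *
st(); q,M=now(); print(q.round()); ci=cupin(al,-1)
c=M[:3,:3]@ci; g=M[:3,3]-19*M[:3,2]; dn=np.array([0,0,-1])+c*c[2]; dn/=np.linalg.norm(dn); print("lip",(g+27*c+33.5*dn).round(),"tilt",np.degrees(np.arccos(c[2])).round())
C,im=snap("scene","s4"); C,im2=snap("wrist","w6")
cv2.imwrite("pics/sw.png",np.hstack([cv2.resize(im[130:280,200:400],(400,300),interpolation=2),cv2.resize(im2,(400,300))]))
E
```

```text
time_s: 23.9
tcp_pos: [673.6, 76.9, 141.5]
eef_rot: [[0.521, 0.782, 0.344], [0.481, -0.601, 0.638], [0.705, -0.167, -0.689]]
force: [-0.3, -0.1, -2.0]
gripper_width: 64.8
grip_force: 67.0
time_s: 24.57
tcp_pos: [669.1, 70.3, 142.5]
eef_rot: [[0.329, 0.821, 0.467], [0.243, -0.551, 0.798], [0.912, -0.15, -0.381]]
force: [0.3, 0.6, -1.5]
gripper_width: 64.8
grip_force: 67.0
time_s: 25.23
tcp_pos: [668.8, 71.6, 143.0]
eef_rot: [[0.33, 0.822, 0.464], [0.245, -0.55, 0.799], [0.912, -0.15, -0.382]]
force: [0.1, -0.3, -1.1]
gripper_width: 64.8
grip_force: 67.0
t 25.23 tcp [668.8  71.6 143. ] yawx 36.53 zax [ 0.464  0.799 -0.382] w 64.8 gf 67.0 F [ 0.1 -0.3 -1.1] q7 47.9
[ 48.  52. -43. 112. -73.  35.  48.]
lip [653.  47. 109.] tilt 113.0
```

View pics/sw.png

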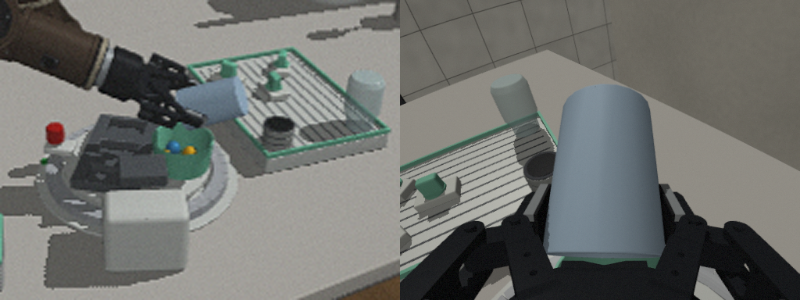

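```bash
cat > back.py <<'E'
from pour import *
from h import st
st(); d=np.load("tp.npz"); q,T0=now(); T70=d["T70"]
TgR=T(np.array([504.0,-372.3,59.9]),orth([[0.357,0.855,-0.377],[0.592,-0.519,-0.617],[-0.723,-0.003,-0.691]]))
Tend=shift(TgR,[-1.5,-5.7,0]); np.save("Tend.npy",Tend)
W=shift(TgR,[81,217,194])
a=T0
for nm,Tb,n in (("untilt+up",shift(T70,[0,0,40]),8),("->W",shift(W,[0,0,30]),16),("->above",shift(Tend,[0,0,120]),8)):
    row,path=screw(a,Tb,n); print(nm,row,"turn",np.linalg.norm(row[3:])*90); a=Tb
    ci=cupin(al,-1); low=[]
    for M in path[::4]:
        c=M[:3,:3]@ci; g=M[:3,3]-19*M[:3,2]; s=np.sqrt(max(0,1-c[2]**2)); low.append(int(min((g-h*c)[2]-31*s,(g+(95-h)*c)[2]-33.5*s)))
    print("  tcp",[M[:3,3].round().astype(int).tolist() for M in path[::4]],"cuplow",low,"bodyzmin",[int(round((M[:3,3]+BODY@M[:3,:3].T)[:,2].min())) for M in path[::4]])
    q=ikpath(q,path)[-1]
E
python3 back.py
```

```text
t 25.33 tcp [668.8  71.4 142.9] yawx 36.45 zax [ 0.465  0.799 -0.382] w 64.6 gf 67.0 F [ 0.6  0.  -0.5] q7 47.9
untilt+up [ 0.1157 -0.0186 -0.0371 -0.0069 -0.0588  0.0073] turn 5.368664079638434
  tcp [[669, 71, 143], [671, 75, 162], [678, 84, 178]] cuplow [108, 140, 142] bodyzmin [125, 175, 220]
  ik end [  4.  30.  -5.  96. -28.  49. -25.] margin [102.  55.  29.  35.   2.  28. 109.] err 0.0 maxstep [6.3 5.1 5.5 3.3 6.7 3.8 9.9]
->W [-0.4345  0.1097 -0.1172 -0.0078 -0.0489 -0.0057] turn 4.486064422185665
  tcp [[678, 84, 178], [644, 18, 173], [616, -47, 191], [595, -107, 229], [585, -155, 284]] cuplow [142, 125, 135, 171, 228] bodyzmin [220, 236, 252, 271, 303]
  ik end [-20.  38.  18.  79.  26.  93. -39.] margin [130.  55.  58.  51.  47.  21. 116.] err 0.0 maxstep [2.3 0.9 2.5 1.2 4.4 3.  2.9]
->above [-0.2689  0.1417  0.751   0.      0.      0.    ] turn 0.0
  tcp [[585, -155, 284], [544, -267, 232], [502, -378, 180]] cuplow [228, 176, 124] bodyzmin [303, 251, 199]
  ik end [ -5.  38.  21.  96.  34.  68. -36.] margin [130.  62.  55.  51. 101.  21. 118.] err 0.0 maxstep [2.2 0.6 0.5 3.  1.  3.3 0.5]
```

```bash
(python3 -m pendant '[[[0.116,-0.019,-0.037,-0.007,-0.0588,0.0073],[0.116,-0.019,-0.037,-0.007,-0.0588,0.0073],[0.116,-0.019,-0.037,-0.007,-0.0588,0.0073],[0.116,-0.019,-0.037,-0.007,-0.0588,0.0073],[0.116,-0.019,-0.037,-0.007,-0.0588,0.0073],[0.116,-0.019,-0.037,-0.007,-0.0588,0.0073],[0.116,-0.019,-0.037,-0.007,-0.0588,0.0073],[0.116,-0.019,-0.037,-0.007,-0.0588,0.0073]]]'
python3 -m pendant '[[[-0.4345,0.11,-0.117,-0.008,-0.0489,-0.0057],[-0.4345,0.11,-0.117,-0.008,-0.0489,-0.0057],[-0.4345,0.11,-0.117,-0.008,-0.0489,-0.0057],[-0.4345,0.11,-0.117,-0.008,-0.0489,-0.0057],[-0.4345,0.11,-0.117,-0.008,-0.0489,-0.0057],[-0.4345,0.11,-0.117,-0.008,-0.0489,-0.0057],[-0.4345,0.11,-0.117,-0.008,-0.0489,-0.0057],[-0.4345,0.11,-0.117,-0.008,-0.0489,-0.0057]]]'
python3 -m pendant '[[[-0.4345,0.11,-0.117,-0.008,-0.0489,-0.0057],[-0.4345,0.11,-0.117,-0.008,-0.0489,-0.0057],[-0.4345,0.11,-0.117,-0.008,-0.0489,-0.0057],[-0.4345,0.11,-0.117,-0.008,-0.0489,-0.0057],[-0.4345,0.11,-0.117,-0.008,-0.0489,-0.0057],[-0.4345,0.11,-0.117,-0.008,-0.0489,-0.0057],[-0.4345,0.11,-0.117,-0.008,-0.0489,-0.0057],[-0.4345,0.11,-0.117,-0.008,-0.0489,-0.0057]]]'
python3 -m pendant '[[[-0.269,0.142,0.751,0,0,0],[-0.269,0.142,0.751,0,0,0],[-0.269,0.142,0.751,0,0,0],[-0.269,0.142,0.751,0,0,0],[-0.269,0.142,0.751,0,0,0],[-0.269,0.142,0.751,0,0,0],[-0.269,0.142,0.751,0,0,0],[-0.269,0.142,0.751,0,0,0]]]') | grep time
python3 - <<'E'
from pour import *
from h import st
st(); q,T0=now(); Tend=np.load("Tend.npy"); print(T0[:3,:3].round(3)); print(screw(T0,shift(Tend,[0,0,25]),8)[0]); print(screw(shift(Tend,[0,0,25]),shift(Tend,[0,0,1]),6)[0])
E
```

```text
time_s: 26.0
time_s: 26.67
time_s: 27.33
time_s: 28.0
t 28.0 tcp [ 501.6 -378.5  178.9] yawx 58.52 zax [-0.373 -0.618 -0.692] w 64.6 gf 66.9 F [ 0.2 -0.6 -0.9] q7 -36.6
[[ 0.362  0.855 -0.373]
 [ 0.591 -0.519 -0.618]
 [-0.721  0.003 -0.692]]
[ 2.141e-01  1.500e-03  2.012e-01  3.000e-04 -2.000e-04 -4.000e-04]
[ 0.0723  0.0003  0.0691 -0.      0.      0.    ]
```

```bash
python3 -m pendant '[[[0.214,0.0015,0.201,0,0,0],[0.214,0.0015,0.201,0,0,0],[0.214,0.0015,0.201,0,0,0],[0.214,0.0015,0.201,0,0,0],[0.214,0.0015,0.201,0,0,0],[0.214,0.0015,0.201,0,0,0],[0.214,0.0015,0.201,0,0,0],[0.214,0.0015,0.201,0,0,0]]]' | grep -E "tcp|force"
python3 -m pendant '[[[0.072,0,0.069,0,0,0],[0.072,0,0.069,0,0,0],[0.072,0,0.069,0,0,0],[0.072,0,0.069,0,0,0],[0.072,0,0.069,0,0,0],[0.06,0,0.058,0,0,0],[0,0,0,0,0,0],[0,0,0,0,0,0]]]' | grep -E "tcp|force"
```

```text
tcp_pos: [503.7, -377.3, 84.7]
force: [-0.1, -1.4, -2.1]
grip_force: 66.9
tcp_pos: [503.4, -377.8, 62.7]
force: [0.2, -0.0, -0.9]
grip_force: 66.9
```

```bash
python3 -m pendant '[[[0.018,0,0.017,0,0,0],[0.018,0,0.017,0,0,0],[0.018,0,0.017,0,0,0],[0,0,0,0,0,0],[0,0,0,0,0,0],[0,0,0,0,0,0],[0,0,0,0,0,0],[0,0,0,0,0,0]]]' | grep -E "tcp|force"
```

```text
tcp_pos: [503.5, -377.9, 60.1]
force: [-0.5, 0.3, 5.3]
grip_force: 66.8
```

```bash
python3 -m pendant '[[[0,0,0,0,0,0],[0,0,0,0,0,0],[0,0,0,0,0,0],[0,0,0,0,0,0],[0,0,0,0,0,0],[0,0,0,0,0,0],[0,0,0,0,0,0],[0,0,0,0,0,0]]]' 1 | grep -E "tcp|force"
python3 -m pendant '[[[0,0,-0.4,0,0,0],[0,0,-0.4,0,0,0],[0,0,-0.5,0,0,0],[0,0,-0.5,0,0,0],[0,0,-0.5,0,0,0],[0,0,-0.5,0,0,0],[0,0,-0.5,0,0,0],[0,0,-0.5,0,0,0]]]' | grep -E "tcp|force"
python3 - <<'E'
from pour import *
from h import *
st(); snap("wrist","w7"); snap("top","t1")
a=cv2.imread("pics/w7.png"); b=cv2.imread("pics/t1.png")
cv2.imwrite("pics/wt.png",np.hstack([cv2.resize(a,(400,300)),cv2.resize(b[110:305,130:390],(400,300),interpolation=2)]))
q,T0=now()
# target: tool down over cassette area, tool y at azimuth such that view good
Td=T(np.array([470.,300,330]),np.array([[0,1,0],[1,0,0],[0,0,-1.]]))
Tm=T(np.array([560.,-120,330]),np.array([[0,1,0],[1,0,0],[0,0,-1.]]))
row,path=screw(T0,Tm,16); print("mid",row,np.linalg.norm(row[3:])*90,[M[:3,3].round().tolist() for M in path[::4]]); q=ikpath(q,path)[-1]
row,path=screw(Tm,Td,16); print("tray",row); q=ikpath(q,path)[-1]
E
```

```text
tcp_pos: [503.4, -377.7, 59.7]
force: [-0.9, -0.3, 0.6]
grip_force: 0.0
tcp_pos: [560.3, -283.1, 165.6]
force: [0.8, 0.0, -1.0]
grip_force: 0.0
t 31.33 tcp [ 560.3 -283.1  165.6] yawx 58.45 zax [-0.373 -0.618 -0.692] w 85.3 gf 0.0 F [ 0.8  0.  -1. ] q7 -40.5
mid [ 0.1196 -0.0957 -0.3401 -0.0084  0.0312 -0.0205] 3.443896775456546 [[563.0, -281.0, 166.0], [574.0, -230.0, 194.0], [577.0, -184.0, 232.0], [572.0, -147.0, 278.0], [560.0, -120.0, 330.0]]
  ik end [ 6. 16.  1. 89. -0. 75.  7.] margin [139.  41.  57.  56.  75.  40. 117.] err 0.0 maxstep [1.7 2.  1.3 0.6 2.8 1.  3.8]
tray [ 0.6562 -0.1406  0.      0.      0.      0.    ]
  ik end [-28.  16. -13.  90.   4.  75. -42.] margin [122.  37.  60.  52.  75.  40. 116.] err 0.0 maxstep [2.2 1.  1.  1.4 0.4 0.4 3.2]
```

View pics/wt.png

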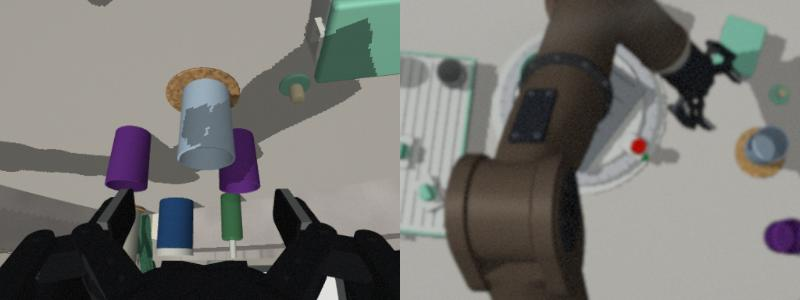

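```bash
(python3 -m pendant '[[[0.12,-0.096,-0.34,-0.0084,0.0312,-0.0205],[0.12,-0.096,-0.34,-0.0084,0.0312,-0.0205],[0.12,-0.096,-0.34,-0.0084,0.0312,-0.0205],[0.12,-0.096,-0.34,-0.0084,0.0312,-0.0205],[0.12,-0.096,-0.34,-0.0084,0.0312,-0.0205],[0.12,-0.096,-0.34,-0.0084,0.0312,-0.0205],[0.12,-0.096,-0.34,-0.0084,0.0312,-0.0205],[0.12,-0.096,-0.34,-0.0084,0.0312,-0.0205]]]'
python3 -m pendant '[[[0.12,-0.096,-0.34,-0.0084,0.0312,-0.0205],[0.12,-0.096,-0.34,-0.0084,0.0312,-0.0205],[0.12,-0.096,-0.34,-0.0084,0.0312,-0.0205],[0.12,-0.096,-0.34,-0.0084,0.0312,-0.0205],[0.12,-0.096,-0.34,-0.0084,0.0312,-0.0205],[0.12,-0.096,-0.34,-0.0084,0.0312,-0.0205],[0.12,-0.096,-0.34,-0.0084,0.0312,-0.0205],[0.12,-0.096,-0.34,-0.0084,0.0312,-0.0205]]]') | grep time
python3 - <<'E'
from pour import *
from h import *
st(); q,T0=now(); C,im=snap("wrist","w8"); K,d,R,t=C; np.savez("w8.npz",K=K,d=d,R=R,t=t)
Td=T(np.array([470.,300,330]),np.array([[0,1,0],[1,0,0],[0,0,-1.]])); print(screw(T0,Td,16)[0])
E
cat >> h.py <<'E'
def save(n,f):
    C,im=snap(n,f); np.savez(f"{f}.npz",K=C[0],d=C[1],R=C[2],t=C[3]); return C,im
def load(f):
    z=np.load(f"{f}.npz"); return (z["K"],z["d"],z["R"],z["t"]),cv2.imread(f"pics/{f}.png")
E
```

```text
time_s: 32.1
time_s: 32.77
t 32.77 tcp [ 557.6 -122.1  328.1] yawx 89.76 zax [-0.005 -0.    -1.   ] w 85.2 gf 0.0 F [-1.5 -0.7 -0.1] q7 6.9
[ 6.593e-01 -1.384e-01 -2.800e-03 -2.000e-04  0.000e+00 -2.000e-04]
```

```bash
(python3 -m pendant '[[[0.659,-0.138,-0.003,0,0,0],[0.659,-0.138,-0.003,0,0,0],[0.659,-0.138,-0.003,0,0,0],[0.659,-0.138,-0.003,0,0,0],[0.659,-0.138,-0.003,0,0,0],[0.659,-0.138,-0.003,0,0,0],[0.659,-0.138,-0.003,0,0,0],[0.659,-0.138,-0.003,0,0,0]]]'
python3 -m pendant '[[[0.659,-0.138,-0.003,0,0,0],[0.659,-0.138,-0.003,0,0,0],[0.659,-0.138,-0.003,0,0,0],[0.659,-0.138,-0.003,0,0,0],[0.659,-0.138,-0.003,0,0,0],[0.659,-0.138,-0.003,0,0,0],[0.659,-0.138,-0.003,0,0,0],[0.659,-0.138,-0.003,0,0,0]]]') | grep time
python3 - <<'E'
from h import *
st(); C,im=save("wrist","w9")
for o in optics.trace("wrist","cassette1")[:6]: print("c",o["conf"],o["bbox"],cen(o["mask"]))
a=cv2.imread("pics/w8.png"); cv2.imwrite("pics/w89.png",np.hstack([cv2.resize(a,(400,300)),cv2.resize(im,(400,300))]))
E
```

```text
time_s: 33.48
time_s: 34.15
t 34.15 tcp [471.9 300.6 328.4] yawx 89.62 zax [-0.005 -0.004 -1.   ] w 85.4 gf 0.0 F [0.2 0.2 0.3] q7 -42.1
c 0.85 [214.4, 158.3, 48.8, 38.0] [237.56946984 177.67276051]
c 0.61 [217.3, 71.9, 53.3, 48.6] [241.08977361  93.45901639]
c 0.36 [365.7, 186.4, 44.7, 43.1] [388.48510049 206.93139293]
```

View pics/w89.png

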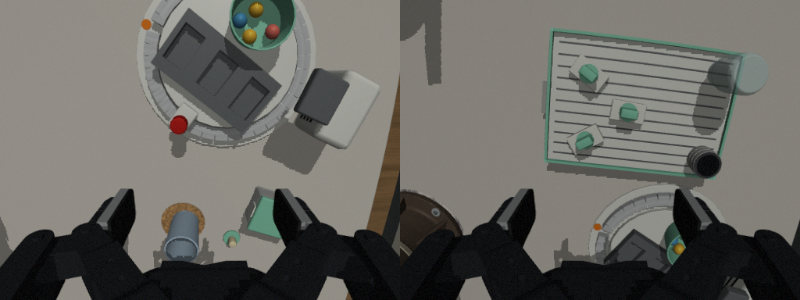

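```bash
cat > fit.py <<'E'
from h import *
from scipy.optimize import minimize, least_squares
def rectpts(cx,cy,yaw,w,hh,z,n=25):
    c,s=np.cos(yaw),np.sin(yaw); u=np.linspace(-1,1,n); out=[]
    for sx,sy in((u,-1+0*u),(u,1+0*u),(-1+0*u,u),(1+0*u,u)):
        X=sx*w/2;Y=sy*hh/2; out.append(np.c_[cx+c*X-s*Y,cy+s*X+c*Y,0*X+z])
    return out
def edgescore(C,im,segs,sig=1.):
    g=cv2.GaussianBlur(cv2.cvtColor(im,cv2.COLOR_BGR2GRAY).astype(np.float32),(0,0),sig)
    gx=cv2.Sobel(g,cv2.CV_32F,1,0)/8;gy=cv2.Sobel(g,cv2.CV_32F,0,1)/8
    def sc(segs):
        tot=0
        for S in segs:
            p=proj(C,S).astype(np.float32); d=p[-1]-p[0]; d/=np.linalg.norm(d)+1e-9; n=np.array([-d[1],d[0]])
            v=cv2.remap(gx,p[:,0:1],p[:,1:2],1)[:,0]*n[0]+cv2.remap(gy,p[:,0:1],p[:,1:2],1)[:,0]*n[1]
            tot+=np.abs(np.clip(v,-12,12)).mean()
        return tot
    return sc
def fitrec(C,im,q0,rng=6):
    sc=edgescore(C,im,None)
    def segs(q):
        x,y,yaw=q; e=np.array([-np.sin(yaw),np.cos(yaw)])
        return sum((rectpts(x+70*k*e[0],y+70*k*e[1],yaw,65.6,39.6,52) for k in(-1,0,1)),[])
    best=max((sc(segs((q0[0]+a,q0[1]+b,q0[2]+np.radians(c)))),a,b,c) for a in np.arange(-rng,rng+.1,1.) for b in np.arange(-rng,rng+.1,1.) for c in (-2,-1,0,1,2))
    x0=np.array([q0[0]+best[1],q0[1]+best[2],q0[2]+np.radians(best[3])])
    f=minimize(lambda v:-sc(segs((v[0],v[1],v[2]/50))),x0*[1,1,50],method="Nelder-Mead",options=dict(initial_simplex=np.array([x0*[1,1,50]]+[x0*[1,1,50]+d for d in np.eye(3)])))
    return f.x/[1,1,50],-f.fun,best[0]
def cassettes(C,im,zt=72.,z0=46.):
    hsv=cv2.cvtColor(im,cv2.COLOR_BGR2HSV); m=cv2.inRange(hsv,(68,70,40),(95,255,255))
    n,l,s,cc=cv2.connectedComponentsWithStats(m); out=[]
    for i in range(1,n):
        if s[i][4]<60: continue
        w=atz(C,cc[i],60)
        if not(380<w[0]<720 and 150<w[1]<470) : continue
        c=cv2.convexHull(max(cv2.findContours((l==i).astype(np.uint8),cv2.RETR_EXTERNAL,cv2.CHAIN_APPROX_NONE)[0],key=cv2.contourArea))[:,0].astype(float)
        best=None
        for y0 in np.radians(np.arange(0,180,30)):
            def res(q):
                R=np.vstack(rectpts(q[0],q[1],q[2],30,16,zt,2)+rectpts(q[0],q[1],q[2],30,16,z0,2))
                h=cv2.convexHull(proj(C,R).astype(np.float32)); 
                a=[cv2.pointPolygonTest(h,(float(x),float(y)),True) for x,y in c]
                b=[cv2.pointPolygonTest(c.astype(np.float32)[:,None],(float(x),float(y)),True) for x,y in h[:,0]]
                return np.r_[a,b]
            f=least_squares(res,[w[0],w[1],y0],diff_step=[1e-3,1e-3,1e-2],loss="soft_l1")
            if best is None or f.cost<best.cost: best=f
        out.append((best.x[0],best.x[1],np.degrees(best.x[2])%180,np.abs(best.fun).mean(),s[i][4],cc[i].round(1)))
    return out
E
python3 - <<'E'
from fit import *
C,im=load("w9")
for o in cassettes(C,im): print([np.round(x,1) for x in o])
C8,i8=load("w8"); print("w8 rec",fitrec(C8,i8,(577.7,-46.3,np.radians(51.1))))
C3=None
q,T0=None,None
from plan import now,T,orth
q,T0=now(); K,dd,R,t=cal("wrist"); X=np.eye(4);X[:3,:3]=R;X[:3,3]=t; X=X@T0
T1=T(np.array([519.7,.5,295.4]),orth([[0.387,0.922,0],[0.922,-0.387,0],[0,0,-1]])); Y1=X@np.linalg.inv(T1)
print("w1 rec",fitrec((K,dd,Y1[:3,:3],Y1[:3,3]),cv2.imread("pics/w1.png"),(568.8,-7.5,np.radians(-23.9))))
T1=T(np.array([513,-129.6,307.3]),orth([[-0.793,0.61,0.002],[0.61,0.793,0],[-0.002,0.001,-1]])); Y1=X@np.linalg.inv(T1)
print("w3 rec",fitrec((K,dd,Y1[:3,:3],Y1[:3,3]),cv2.imread("pics/w3.png"),(577.7,-46.3,np.radians(51.1))))
E
```

```text
Traceback (most recent call last):
  File "fit.py", line 44, in cassettes
    f=least_squares(res,[w[0],w[1],y0],diff_step=[1e-3,1e-3,1e-2],loss="soft_l1")
ValueError: could not broadcast input array from shape (27,) into shape (28,)
```

```bash
python3 - <<'E'
s=open("fit.py").read()
s=s.replace("return np.r_[a,b]","return np.mean(np.abs(a))+np.mean(np.abs(b))")
s=s.replace('f=least_squares(res,[w[0],w[1],y0],diff_step=[1e-3,1e-3,1e-2],loss="soft_l1")','f=minimize(res,[w[0],w[1],y0],method="Nelder-Mead",options=dict(initial_simplex=[[w[0],w[1],y0],[w[0]+4,w[1],y0],[w[0],w[1]+4,y0],[w[0],w[1],y0+.3]]))')
s=s.replace("f.cost<best.cost","f.fun<best.fun").replace("np.abs(best.fun).mean()","best.fun")
open("fit.py","w").write(s)
E
cat > m1.py <<'E'
from fit import *
C,im=load("w9")
for o in cassettes(C,im): print([np.round(x,1) for x in o])
C8,i8=load("w8") ; print("w8 rec",fitrec(C8,i8,(577.7,-46.3,np.radians(51.1))))
from plan import now,T,orth
q,T0=now(); K,dd,R,t=cal("wrist"); X=np.eye(4);X[:3,:3]=R;X[:3,3]=t; X=X@T0
T1=T(np.array([519.7,.5,295.4]),orth([[0.387,0.922,0],[0.922,-0.387,0],[0,0,-1]])); Y1=X@np.linalg.inv(T1)
print("w1 rec",fitrec((K,dd,Y1[:3,:3],Y1[:3,3]),cv2.imread("pics/w1.png"),(568.8,-7.5,np.radians(-23.9))))
T1=T(np.array([513,-129.6,307.3]),orth([[-0.793,0.61,0.002],[0.61,0.793,0],[-0.002,0.001,-1]])); Y1=X@np.linalg.inv(T1)
print("w3 rec",fitrec((K,dd,Y1[:3,:3],Y1[:3,3]),cv2.imread("pics/w3.png"),(577.7,-46.3,np.radians(51.1))))
E
sed -i 's/w8.npz/w8.npz/' m1.py; python3 m1.py
```

```text
[np.float64(380.6), np.float64(346.3), np.float64(68.5), np.float64(123.3), np.int32(2420), array([268.8, 126.1])]
[np.float64(444.6), np.float64(376.4), np.float64(83.0), np.float64(3.5), np.int32(465), array([240.9,  93.8])]
[np.float64(687.1), np.float64(265.7), np.float64(100.7), np.float64(27.9), np.int32(401), array([418.4, 158.6])]
[np.float64(514.6), np.float64(310.3), np.float64(112.6), np.float64(3.5), np.int32(432), array([292.4, 143.9])]
[np.float64(434.7), np.float64(260.2), np.float64(20.5), np.float64(3.0), np.int32(412), array([235.8, 180. ])]
w8 rec (array([579.14440842, -44.74567243,   0.90565858]), np.float64(69.43883514404297), np.float32(68.751526))
w1 rec (array([ 5.69156789e+02, -7.29103035e+00, -4.09257892e-01]), np.float64(77.15785217285156), np.float32(72.88998))
w3 rec (array([577.78737624, -45.01592743,   0.9094567 ]), np.float64(79.91177368164062), np.float32(79.48433))
```

```bash
cat >> fit.py <<'E'
def fitcas(C,im,x0,y0,yaws=np.arange(0,180,6),rng=8,st=2.,dz=0):
    sc=edgescore(C,im,None)
    segs=lambda q: rectpts(q[0],q[1],q[2],62,36,46+dz)+rectpts(q[0],q[1],q[2],62,36,32+dz)[:0]
    G=sorted([(sc(segs((x0+a,y0+b,np.radians(c)))),x0+a,y0+b,np.radians(c)) for a in np.arange(-rng,rng+.1,st) for b in np.arange(-rng,rng+.1,st) for c in yaws],reverse=True)
    out=[]
    for g in G[:6]:
        v0=np.array([g[1],g[2],g[3]*30])
        f=minimize(lambda v:-sc(segs((v[0],v[1],v[2]/30))),v0,method="Nelder-Mead",options=dict(initial_simplex=np.array([v0]+[v0+1.5*d for d in np.eye(3)])))
        out.append((-f.fun,f.x[0],f.x[1],np.degrees(f.x[2]/30)))
    return sorted(out,reverse=True)
E
python3 - <<'E'
from fit import *
C,im=load("w9"); vis=cv2.resize(im,None,fx=4,fy=4,interpolation=2)
for px in((240.9,93.8),(292.4,143.9),(235.8,180.)):
    w=atz(C,px,60); b=fitcas(C,im,w[0],w[1]); print(w.round(1),[np.round(x,1) for x in b[:3]])
    q=b[0]
    for S in rectpts(q[1],q[2],np.radians(q[3]),62,36,46): 
        p=proj(C,S); cv2.line(vis,*[tuple(int(v*4+1.5) for v in p[i]) for i in(0,-1)],(0,0,255),1)
    p=proj(C,[[q[1],q[2],72]])[0]; cv2.circle(vis,tuple(int(v*4+1.5) for v in p),4,(255,0,0),-1)
cv2.imwrite("pics/fit9.png",cv2.resize(vis[60*4:210*4,200*4:330*4],None,fx=1.,fy=1.))
E
```

```text
[445.3 376.8  60. ] [array([ 31.7, 442.9, 375. ,  80.6]), array([ 31.7, 442.9, 375. ,  80.4]), array([ 31.6, 442.4, 375.1,  80.7])]
[513.1 311.1  60. ] [array([ 33.5, 514.5, 307.6,  81. ]), array([ 33.5, 514.6, 307.6,  80.9]), array([ 33.4, 514.7, 307.6,  81. ])]
[435.3 261.1  60. ] [array([ 32.2, 431.9, 259.1,  87.1]), array([ 31.5, 428.1, 259.2,  86.6]), array([ 31.5, 428.1, 259.2,  86.6])]
```

View pics/fit9.png

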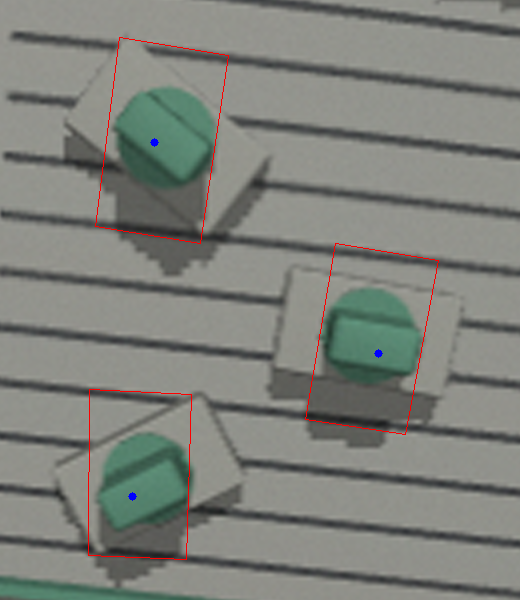

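Run:
```python
from fit import *
C,im=load("w9"); pc=lambda p:(p[0]/4+200-.4,p[1]/4+60-.4)
for nm,cs,tab in(("A",[(127,38),(270,155),(208,240),(66,120)],(164,138)),("B",[(293,267),(463,295),(440,395),(273,367)],(372,346)),("C",[(203,393),(55,465),(95,545),(243,468)],(143,493))):
    W=np.array([atz(C,pc(c),46) for c in cs]); e=W[1]-W[0]; f=W[3]-W[0]; yaw=np.degrees(np.arctan2(e[1],e[0]))%180; c=W.mean(0)
    print(nm,"len",np.linalg.norm(e).round(1),np.linalg.norm(f).round(1),"yaw",yaw.round(1),"c",c[:2].round(1),"tab@72",atz(C,pc(tab),72)[:2].round(1))
    b=fitcas(C,im,c[0],c[1],yaws=yaw+np.arange(-8,9,2),rng=5,st=1.); print("  fit",[np.round(x,1) for x in b[:2]])
```

```text
A len 60.2 33.4 yaw 141.0 c [445.4 376.1] tab@72 [445.8 376.4]
  fit [array([ 25.5, 444.3, 376.8, 135. ]), array([ 25.5, 444.5, 376.7, 134.8])]
B len 59.6 35.3 yaw 170.5 c [513.1 310.9] tab@72 [512.3 310.1]
  fit [array([ 27.3, 512.4, 317.2, 171. ]), array([ 26.8, 516.1, 317.1, 173.1])]
C len 59.6 30.8 yaw 25.7 c [435.4 262.1] tab@72 [435.6 260.5]
  fit [array([ 28.4, 435.2, 263.7,  21.2]), array([ 28.4, 435.2, 263.7,  21.2])]
```

```bash
cat > go.py <<'E'
# usage: go.py x y z azx n [x y z azx n ...]
from plan import *
from h import st
import sys
def down(x,y,z,az):
    a=np.radians(az); X=np.array([np.cos(a),np.sin(a),0]); Zt=np.array([0,0,-1.]); return T(np.array([x,y,z]),np.c_[X,np.cross(Zt,X),Zt])
st(); q,a=now(); v=list(map(float,sys.argv[1:]))
for i in range(0,len(v),5):
    b=down(*v[i:i+4]); n=int(v[i+4]); row,path=screw(a,b,n); print(n,row,"turn",round(np.linalg.norm(row[3:])*90,2),"mm",round(np.linalg.norm(row[:3])*40,1),"mid",path[n//2][:3,3].round())
    q=ikpath(q,path)[-1]; a=b
E
python3 go.py 435.5 261.3 130 25.5 16 435.5 261.3 50 25.5 8
```

```text
t 34.25 tcp [469.9 304.5 328.2] yawx 90.03 zax [-0.007 -0.002 -1.   ] w 85.3 gf 0.0 F [-0.4  0.7 -0.7] q7 -42.0
16 [-8.940e-02 -1.220e-02  3.098e-01 -2.000e-04  2.000e-04  4.480e-02] turn 4.03 mm 12.9 mid [459. 278. 229.]
  ik end [ -36.   21.   -1.  113.    1.   46. -102.] margin [114.  41.  59.  34.  76.  39.  55.] err 0.0 maxstep [0.8 0.6 0.9 1.6 0.4 1.9 3.8]
8 [-0.    0.    0.25  0.    0.    0.  ] turn 0.0 mm 10.0 mid [436. 261.  90.]
  ik end [ -36.   28.   -1.  117.    1.   35. -103.] margin [114.  46.  71.  30.  76.  28.  55.] err 0.0 maxstep [0.  0.9 0.  0.6 0.1 1.4 0.1]
```

```bash
(python3 -m pendant '[[[-0.089,-0.012,0.31,0,0,0.0448],[-0.089,-0.012,0.31,0,0,0.0448],[-0.089,-0.012,0.31,0,0,0.0448],[-0.089,-0.012,0.31,0,0,0.0448],[-0.089,-0.012,0.31,0,0,0.0448],[-0.089,-0.012,0.31,0,0,0.0448],[-0.089,-0.012,0.31,0,0,0.0448],[-0.089,-0.012,0.31,0,0,0.0448]]]' 0.3
python3 -m pendant '[[[-0.089,-0.012,0.31,0,0,0.0448],[-0.089,-0.012,0.31,0,0,0.0448],[-0.089,-0.012,0.31,0,0,0.0448],[-0.089,-0.012,0.31,0,0,0.0448],[-0.089,-0.012,0.31,0,0,0.0448],[-0.089,-0.012,0.31,0,0,0.0448],[-0.089,-0.012,0.31,0,0,0.0448],[-0.089,-0.012,0.31,0,0,0.0448]]]') | grep -E "tcp|width"
python3 - <<'E'
from fit import *
import subprocess
C,im=save("wrist","w10"); p0=proj(C,[[435.5,261.3,72]])[0]; print(p0)
hsv=cv2.cvtColor(im,cv2.COLOR_BGR2HSV); m=cv2.inRange(hsv,(68,70,40),(95,255,255)); n,l,s,cc=cv2.connectedComponentsWithStats(m)
for i in range(1,n):
    if s[i][4]>200: print(s[i],cc[i].round(), [atz(C,cc[i],z)[:2].round(1) for z in (50,60)])
st()
E
python3 go.py 435.5 261.3 50 25.5 8
```

```text
tcp_pos: [461.0, 272.1, 229.0]
gripper_width: 55.3
tcp_pos: [437.3, 255.3, 130.1]
gripper_width: 55.3
[252.72895863 205.15450514]
[  14    0  172  246 3618] [ 73. 132.] [array([423.9, 404.1]), array([427.6, 398.9])]
[ 207    0  262  291 3588] [349. 157.] [array([492.6, 209.3]), array([493.2, 212.8])]
[ 213   42   47   52 1842] [236.  69.] [array([513.7, 310. ]), array([513.4, 309. ])]
[  80   99   59   44 1882] [111. 122.] [array([443.1, 378.6]), array([445.9, 374.6])]
[ 236  176   41   49 1519] [256. 199.] [array([433.7, 258.3]), array([437. , 259.6])]
t 35.63 tcp [435.4 254.5 128. ] yawx 24.65 zax [-0.008 -0.006 -1.   ] w 55.5 gf 0.0 F [-2.  -1.5 -1.1] q7 -102.4
t 35.63 tcp [435.4 254.5 128. ] yawx 24.65 zax [-0.008 -0.006 -1.   ] w 55.5 gf 0.0 F [-2.  -1.5 -1.1] q7 -102.4
8 [ 1.060e-02 -1.950e-02  2.436e-01  2.000e-04  8.000e-04 -1.200e-03] turn 0.13 mm 9.8 mid [435. 258.  89.]
  ik end [ -36.   28.   -2.  117.    1.   35. -103.] margin [114.  46.  71.  30.  76.  28.  54.] err 0.0 maxstep [0.1 0.9 0.  0.6 0.1 1.4 0.1]
```

```bash
(python3 -m pendant '[[[0.01,-0.018,0.244,0,0.0008,-0.001],[0.01,-0.018,0.244,0,0.0008,-0.001],[0.01,-0.018,0.244,0,0.0008,-0.001],[0.01,-0.018,0.244,0,0.0008,-0.001],[0.01,-0.018,0.244,0,0.0008,-0.001],[0.01,-0.018,0.244,0,0.0008,-0.001],[0.01,-0.018,0.244,0,0.0008,-0.001],[0.01,-0.018,0.244,0,0.0008,-0.001]]]'
python3 -m pendant '[[[0,0,0,0,0,0],[0,0,0,0,0,0],[0,0,0,0,0,0],[0,0,0,0,0,0],[0,0,0,0,0,0],[0,0,0,0,0,0],[0,0,0,0,0,0],[0,0,0,0,0,0]]]' -1) | grep -E "tcp|width|force"
python3 -m pendant '[[[0,0,-0.4,0,0,0],[0,0,-0.4,0,0,0],[0,0,-0.4,0,0,0],[0,0,-0.4,0,0,0],[0,0,-0.4,0,0,0],[0,0,-0.4,0,0,0],[0,0,-0.4,0,0,0],[0,0,-0.4,0,0,0]]]' | grep -E "tcp|width|force"
python3 go.py 540 60 200 51.9 16 523.2 -1.7 120 51.9 8
```

```text
tcp_pos: [437.8, 263.8, 52.4]
force: [-0.9, 0.4, -0.7]
gripper_width: 55.5
grip_force: 0.0
tcp_pos: [438.1, 263.9, 53.9]
force: [-0.2, -0.4, 6.6]
gripper_width: 15.0
grip_force: 59.6
tcp_pos: [436.9, 263.2, 182.0]
force: [-0.7, -0.0, -0.7]
gripper_width: 14.6
grip_force: 59.0
t 37.63 tcp [436.9 263.2 182. ] yawx 25.95 zax [ 0.004  0.002 -1.   ] w 14.6 gf 59.0 F [-0.7 -0.  -0.7] q7 -101.8
16 [-6.980e-02  3.523e-01 -2.810e-02  0.000e+00 -2.000e-04 -1.800e-02] turn 1.62 mm 14.4 mid [477. 156. 191.]
  ik end [-11.  19.  -1. 104.   0.  57. -50.] margin [114.  41.  71.  36.  76.  46.  55.] err 0.0 maxstep [1.6 0.6 0.1 1.1 0.  0.5 3.3]
8 [-0.1841  0.0777  0.25    0.      0.      0.    ] turn 0.0 mm 12.8 mid [532.  29. 160.]
  ik end [ -6.  23.  -0. 112.   0.  45. -44.] margin [138.  44.  72.  35.  76.  39. 107.] err 0.0 maxstep [0.8 0.6 0.1 1.1 0.  1.4 0.8]
```

```bash
(python3 -m pendant '[[[-0.07,0.352,-0.028,0,0,-0.018],[-0.07,0.352,-0.028,0,0,-0.018],[-0.07,0.352,-0.028,0,0,-0.018],[-0.07,0.352,-0.028,0,0,-0.018],[-0.07,0.352,-0.028,0,0,-0.018],[-0.07,0.352,-0.028,0,0,-0.018],[-0.07,0.352,-0.028,0,0,-0.018],[-0.07,0.352,-0.028,0,0,-0.018]]]'
python3 -m pendant '[[[-0.07,0.352,-0.028,0,0,-0.018],[-0.07,0.352,-0.028,0,0,-0.018],[-0.07,0.352,-0.028,0,0,-0.018],[-0.07,0.352,-0.028,0,0,-0.018],[-0.07,0.352,-0.028,0,0,-0.018],[-0.07,0.352,-0.028,0,0,-0.018],[-0.07,0.352,-0.028,0,0,-0.018],[-0.07,0.352,-0.028,0,0,-0.018]]]'
python3 -m pendant '[[[-0.184,0.078,0.25,0,0,0],[-0.184,0.078,0.25,0,0,0],[-0.184,0.078,0.25,0,0,0],[-0.184,0.078,0.25,0,0,0],[-0.184,0.078,0.25,0,0,0],[-0.184,0.078,0.25,0,0,0],[-0.184,0.078,0.25,0,0,0],[0,0,0,0,0,0]]]') | grep -E "tcp|width"
python3 - <<'E'
from fit import *
from plan import now
st(); q,T0=now(); C,im=save("wrist","w11"); np.save("T11.npy",T0)
q=fitrec(C,im,(578.3,-44.9,np.radians(51.9)),rng=5); print("rec",q[0][:2],np.degrees(q[0][2]),q[1:])
vis=cv2.resize(im,None,fx=1.5,fy=1.5,interpolation=2)
for off in (-4,0,4):
    S=np.array([[x,y,8,1] for x,y in((31+off,18),(31+off,-18))]); p=proj(C,(S@T0.T)[:,:3]); print(off,p.round(1).tolist())
    cv2.line(vis,*[tuple(int(v*1.5+.3) for v in z) for z in p],(0,0,255) if off else (0,255,255),1)
e=np.array([-np.sin(q[0][2]),np.cos(q[0][2])])
for k in(-1,0,1):
    for S in rectpts(q[0][0]+70*k*e[0],q[0][1]+70*k*e[1],q[0][2],65.6,39.6,52): p=proj(C,S); cv2.line(vis,*[tuple(int(v*1.5+.3) for v in p[i]) for i in(0,-1)],(255,0,0),1)
cv2.imwrite("pics/w11v.png",vis)
E
```

```text
tcp_pos: [476.9, 155.2, 190.2]
gripper_width: 14.6
tcp_pos: [540.0, 59.5, 199.2]
gripper_width: 14.2
tcp_pos: [523.8, 4.4, 127.3]
gripper_width: 14.5
t 39.63 tcp [523.8   4.4 127.3] yawx 51.76 zax [ 0.001  0.001 -1.   ] w 14.5 gf 58.9 F [-0.1  0.5 -1.7] q7 -44.5
rec [578.52976503 -44.88608922] 51.94410851945018 (np.float64(93.67571258544922), np.float32(92.48244))
-4 [[296.1, 191.9], [226.7, 192.0]]
0 [[296.4, 184.5], [226.4, 184.6]]
4 [[296.6, 177.0], [226.2, 177.0]]
```

View pics/w11v.png

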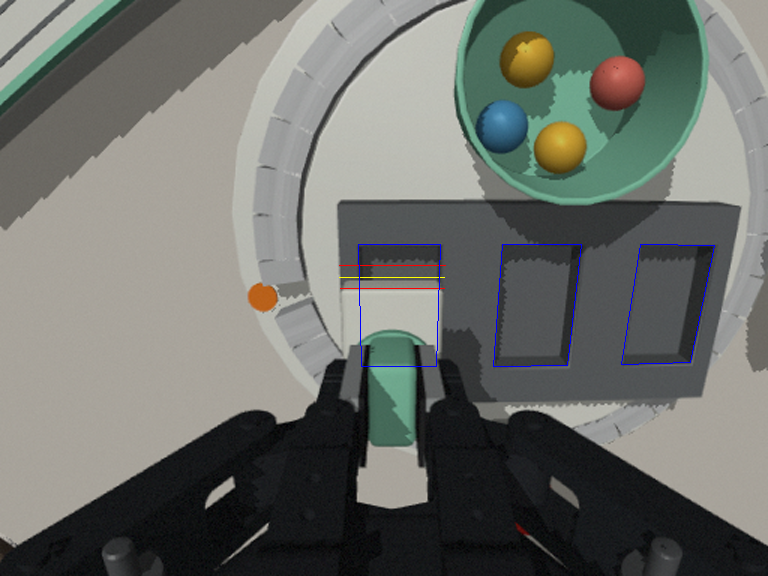

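```bash
python3 go.py 526.2 1.8 80 51.94 8 526.2 1.8 59.5 51.94 8
```

```text
t 39.68 tcp [524.6   5.5 128.3] yawx 51.79 zax [ 0.002  0.002 -1.   ] w 14.5 gf 58.9 F [ 0.5  0.3 -0. ] q7 -44.6
8 [-0.0062  0.0111  0.151   0.     -0.0002 -0.0002] turn 0.03 mm 6.1 mid [525.   4. 104.]
  ik end [ -6.  26.  -0. 113.   0.  40. -44.] margin [144.  47.  72.  34.  76.  34. 113.] err 0.0 maxstep [0.1 0.5 0.  0.3 0.  0.8 0.1]
8 [0.     0.     0.0641 0.     0.     0.    ] turn 0.0 mm 2.6 mid [526.   2.  70.]
  ik end [ -6.  28.  -0. 114.   0.  38. -44.] margin [144.  51.  72.  33.  76.  31. 113.] err 0.0 maxstep [0.  0.2 0.  0.1 0.  0.3 0. ]
```

```bash
python3 -m pendant '[[[-0.008,0.013,0.2,0,0,0],[-0.008,0.013,0.2,0,0,0],[-0.008,0.013,0.2,0,0,0],[-0.008,0.013,0.2,0,0,0],[-0.008,0.013,0.2,0,0,0],[-0.008,0.013,0.2,0,0,0],[0,0,0,0,0,0],[0,0,0,0,0,0]]]' | grep tcp
cat > meas.py <<'E'
from fit import *
from plan import now
# averaged tcp, recess fit, plate edge offset of the held cassette
A=[];
for k in range(3):
    q,T0=now(); A.append(T0[:3,3]); C,im=save("wrist","wm")
print("tcp avg",np.mean(A,0).round(2),"sd",np.std(A,0).round(2))
g=cv2.cvtColor(im,cv2.COLOR_BGR2GRAY).astype(float)
prof=g[:,236:286].mean(1); 
es=[]
for off in np.arange(-12,12.1,.25):
    p=proj(C,(np.array([[31+off,0,8,1.]])@T0.T)[:,:3])[0]; es.append((off,p[1]))
es=np.array(es); d=np.interp(es[:,1]+1.5,np.arange(384),prof)-np.interp(es[:,1]-1.5,np.arange(384),prof)
i=np.argsort(-d)[:4]; print("offsets by edge",[(es[j,0],round(d[j],1)) for j in i])
E
python3 meas.py
```

```text
tcp_pos: [526.7, 3.0, 80.6]
tcp avg [527.05   3.02  80.98] sd [0.24 0.03 0.32]
offsets by edge [(np.float64(-1.0), np.float64(78.8)), (np.float64(-1.25), np.float64(78.7)), (np.float64(-1.5), np.float64(77.9)), (np.float64(-0.75), np.float64(77.2))]
```

```bash
sed -i 's/\[\[31+off,0,8,1.\]\]/[[31+off,0,22,1.]]/' meas.py
python3 - <<'E'
from fit import *
for f in ("wm","w11"):
    C,im=load(f)
    # tool pose in camera is rigid: use T11 with w11 calibration
    C1,_=load("w11"); T0=np.load("T11.npy")
    g=cv2.cvtColor(im,cv2.COLOR_BGR2GRAY).astype(float); prof=g[:,236:286].mean(1)
    for z in (8,22):
        es=np.array([(o,proj(C1,(np.array([[31+o,0,z,1.]])@T0.T)[:,:3])[0][1]) for o in np.arange(-12,12.1,.25)])
        d=np.interp(es[:,1]+1.5,np.arange(384),prof)-np.interp(es[:,1]-1.5,np.arange(384),prof)
        pk=[j for j in range(1,len(d)-1) if d[j]>d[j-1] and d[j]>=d[j+1] and d[j]>10]
        print(f,z,[(es[j,0],es[j,1].round(1),d[j].round(1)) for j in pk])
E
```

```text
wm 8 [(np.float64(-4.25), np.float64(192.4), np.float64(57.4)), (np.float64(-1.0), np.float64(186.4), np.float64(78.8))]
wm 22 [(np.float64(-8.75), np.float64(192.4), np.float64(58.1)), (np.float64(-5.25), np.float64(186.5), np.float64(79.2))]
w11 8 [(np.float64(-4.25), np.float64(192.4), np.float64(57.1)), (np.float64(-1.5), np.float64(187.3), np.float64(53.8)), (np.float64(6.0), np.float64(173.2), np.float64(19.4))]
w11 22 [(np.float64(-8.75), np.float64(192.4), np.float64(57.8)), (np.float64(-5.75), np.float64(187.3), np.float64(53.8)), (np.float64(2.25), np.float64(173.6), np.float64(20.1))]
```

```bash
python3 -m pendant '[[[-0.035,0.002,0,0,0,0],[0,0,0.08,0,0,0],[0,0,0.08,0,0,0],[0,0,0.08,0,0,0],[0,0,0.08,0,0,0],[0,0,0,0,0,0],[0,0,0,0,0,0],[0,0,0,0,0,0]]]' | grep -E "tcp|force"
python3 -m pendant '[[[0,0,0.05,0,0,0],[0,0,0.05,0,0,0],[0,0,0.05,0,0,0],[0,0,0.05,0,0,0],[0,0,0,0,0,0],[0,0,0,0,0,0],[0,0,0,0,0,0],[0,0,0,0,0,0]]]' | grep -E "tcp|force"
```

```text
tcp_pos: [526.4, 1.9, 68.3]
force: [-0.2, -1.6, -0.2]
grip_force: 58.9
tcp_pos: [526.4, 1.9, 60.4]
force: [-0.1, 0.8, 0.1]
grip_force: 58.9
```

```bash
python3 -m pendant '[[[0,0,0.02,0,0,0],[0,0,0.02,0,0,0],[0,0,0.02,0,0,0],[0,0,0,0,0,0],[0,0,0,0,0,0],[0,0,0,0,0,0],[0,0,0,0,0,0],[0,0,0,0,0,0]]]' | grep -E "tcp|force"
```

```text
tcp_pos: [526.6, 2.0, 59.8]
force: [-6.9, 0.6, 24.7]
grip_force: 62.4
```

```bash
python3 -m pendant '[[[0,0,-0.04,0,0,0],[0,0,0,0,0,0],[0,0,0,0,0,0],[0,0,0,0,0,0],[0,0,0,0,0,0],[0,0,0,0,0,0],[0,0,0,0,0,0],[0,0,0,0,0,0]]]' -0.1 | grep -E "tcp|force|width"
python3 -m pendant '[[[0,0,-0.3,0,0,0],[0,0,-0.4,0,0,0],[0,0,-0.6,0,0,0],[0,0,-0.6,0,0,0],[0,0,-0.6,0,0,0],[0,0,-0.6,0,0,0],[0,0,-0.6,0,0,0],[0,0,-0.6,0,0,0]]]' | grep -E "tcp|force|width"
python3 go.py 500 320 250 141 24
```

```text
tcp_pos: [526.3, 1.9, 59.4]
force: [0.2, 0.0, 0.5]
gripper_width: 38.5
grip_force: 0.0
tcp_pos: [525.4, 1.5, 232.8]
force: [0.8, 0.2, 0.4]
gripper_width: 38.8
grip_force: 0.0
t 43.83 tcp [525.4   1.5 232.8] yawx 51.87 zax [ 0.004  0.002 -1.   ] w 38.8 gf 0.0 F [0.8 0.2 0.4] q7 -43.9
24 [ 3.689e-01  2.000e-04 -1.720e-02  1.000e-04 -0.000e+00 -4.130e-02] turn 3.72 mm 14.8 mid [578. 166. 242.]
  ik end [-21.  23. -23.  92.  10.  67.   4.] margin [129.  41.  49.  43.  75.  48. 113.] err 0.0 maxstep [0.7 0.9 1.1 1.3 0.5 0.5 2.3]
```

```bash
(python3 -m pendant '[[[0.369,0,-0.017,0,0,-0.0413],[0.369,0,-0.017,0,0,-0.0413],[0.369,0,-0.017,0,0,-0.0413],[0.369,0,-0.017,0,0,-0.0413],[0.369,0,-0.017,0,0,-0.0413],[0.369,0,-0.017,0,0,-0.0413],[0.369,0,-0.017,0,0,-0.0413],[0.369,0,-0.017,0,0,-0.0413]]]' 0.3
python3 -m pendant '[[[0.369,0,-0.017,0,0,-0.0413],[0.369,0,-0.017,0,0,-0.0413],[0.369,0,-0.017,0,0,-0.0413],[0.369,0,-0.017,0,0,-0.0413],[0.369,0,-0.017,0,0,-0.0413],[0.369,0,-0.017,0,0,-0.0413],[0.369,0,-0.017,0,0,-0.0413],[0.369,0,-0.017,0,0,-0.0413]]]'
python3 -m pendant '[[[0.369,0,-0.017,0,0,-0.0413],[0.369,0,-0.017,0,0,-0.0413],[0.369,0,-0.017,0,0,-0.0413],[0.369,0,-0.017,0,0,-0.0413],[0.369,0,-0.017,0,0,-0.0413],[0.369,0,-0.017,0,0,-0.0413],[0.369,0,-0.017,0,0,-0.0413],[0.369,0,-0.017,0,0,-0.0413]]]') | grep -E "tcp"
cat > tabs.py <<'E'
from fit import *
st(); C,im=save("wrist","wt"); hsv=cv2.cvtColor(im,cv2.COLOR_BGR2HSV); m=cv2.inRange(hsv,(68,70,40),(95,255,255)); n,l,s,cc=cv2.connectedComponentsWithStats(m)
for i in range(1,n):
    w=atz(C,cc[i],56)
    if s[i][4]>200 and s[i][4]<3000 and max(s[i][2:4])<90: print(s[i],cc[i].round(), w[:2].round(1))
for w in((445.6,376.3),(512.7,310.5)): print("expect",proj(C,[[*w,56]]).round())
# yaw of tab top: brightest mint part
E
python3 tabs.py
```

```text
tcp_pos: [575.4, 107.8, 237.3]
tcp_pos: [565.6, 224.2, 242.8]
tcp_pos: [499.4, 320.5, 248.2]
t 45.83 tcp [499.4 320.5 248.2] yawx 141.26 zax [ 0.004  0.002 -1.   ] w 55.2 gf 0.0 F [ 0.9 -0.2  0.7] q7 4.4
[254  78  30  30 713] [269.  92.] [444.8 376.3]
[247 164  27  32 643] [261. 179.] [512.9 310.5]
[206 245  48  69 393] [229. 278.] [589.2 197. ]
[129 337  26  47 582] [141. 365.] [622.8  -3.1]
expect [[269.  93.]]
expect [[260. 179.]]
```

```bash
python3 go.py 445.3 376.3 110 141 8 445.3 376.3 54 141 8
```

```text
t 45.88 tcp [496.5 323.4 248.6] yawx 141.75 zax [ 0.003  0.004 -1.   ] w 55.5 gf 0.0 F [-2.4  2.   0.8] q7 4.6
8 [ 2.283e-01  2.830e-02  4.331e-01  4.000e-04 -0.000e+00  1.000e-03] turn 0.1 mm 19.6 mid [471. 350. 179.]
  ik end [-30.  30. -22. 103.  14.  50.  -8.] margin [120.  48.  49.  45.  85.  43. 150.] err 0.0 maxstep [1.2 1.1 0.4 1.6 0.7 2.1 1.6]
8 [0.    0.    0.175 0.    0.    0.   ] turn 0.0 mm 7.0 mid [445. 376.  82.]
  ik end [-31.  34. -21. 105.  17.  44. -10.] margin [119.  55.  50.  42.  90.  37. 148.] err 0.0 maxstep [0.2 0.5 0.2 0.4 0.3 0.8 0.3]
```

```bash
(python3 -m pendant '[[[0.228,0.028,0.433,0,0,0.001],[0.228,0.028,0.433,0,0,0.001],[0.228,0.028,0.433,0,0,0.001],[0.228,0.028,0.433,0,0,0.001],[0.228,0.028,0.433,0,0,0.001],[0.228,0.028,0.433,0,0,0.001],[0.228,0.028,0.433,0,0,0.001],[0.228,0.028,0.433,0,0,0.001]]]'
python3 -m pendant '[[[0,0,0,0,0,0],[0,0,0.2,0,0,0],[0,0,0.2,0,0,0],[0,0,0.2,0,0,0],[0,0,0.2,0,0,0],[0,0,0.2,0,0,0],[0,0,0.2,0,0,0],[0,0,0.2,0,0,0]]]'
python3 -m pendant '[[[0,0,0,0,0,0],[0,0,0,0,0,0],[0,0,0,0,0,0],[0,0,0,0,0,0],[0,0,0,0,0,0],[0,0,0,0,0,0],[0,0,0,0,0,0],[0,0,0,0,0,0]]]' -1) | grep -E "tcp|width|force"
```

```text
tcp_pos: [449.6, 373.3, 108.8]
force: [1.1, 0.2, -0.1]
gripper_width: 55.6
grip_force: 0.0
tcp_pos: [450.0, 373.4, 53.0]
force: [-0.5, -0.5, -0.2]
gripper_width: 55.5
grip_force: 0.0
tcp_pos: [450.1, 373.9, 54.2]
force: [0.3, -0.1, 4.5]
gripper_width: 14.6
grip_force: 60.5
```

```bash
python3 -m pendant '[[[0,0,-0.5,0,0,0],[0,0,-0.7,0,0,0],[0,0,-0.7,0,0,0],[0,0,-0.7,0,0,0],[0,0,-0.7,0,0,0],[0,0,-0.5,0,0,0],[0,0,0,0,0,0],[0,0,0,0,0,0]]]' | grep -E "tcp|width|force"
python3 go.py 575.2 -49.1 150 51.94 24
```

```text
tcp_pos: [449.5, 373.5, 206.6]
force: [0.1, 0.0, -0.9]
gripper_width: 14.4
grip_force: 59.9
t 48.55 tcp [449.5 373.5 206.6] yawx 140.35 zax [ 0.006  0.003 -1.   ] w 14.4 gf 59.9 F [ 0.1  0.  -0.9] q7 -4.9
24 [-5.024e-01  7.550e-02  5.940e-02  2.000e-04 -1.000e-04  4.090e-02] turn 3.68 mm 20.5 mid [598. 188. 179.]
  ik end [ -2.  25.   2. 103.  -1.  52. -37.] margin [122.  49.  49.  45.  74.  46. 120.] err 0.0 maxstep [1.1 0.6 1.2 1.3 0.6 0.7 1.4]
```

```bash
(python3 -m pendant '[[[-0.502,0.076,0.059,0.0002,-0.0001,0.0409],[-0.502,0.076,0.059,0.0002,-0.0001,0.0409],[-0.502,0.076,0.059,0.0002,-0.0001,0.0409],[-0.502,0.076,0.059,0.0002,-0.0001,0.0409],[-0.502,0.076,0.059,0.0002,-0.0001,0.0409],[-0.502,0.076,0.059,0.0002,-0.0001,0.0409],[-0.502,0.076,0.059,0.0002,-0.0001,0.0409],[-0.502,0.076,0.059,0.0002,-0.0001,0.0409]]]'
python3 -m pendant '[[[-0.502,0.076,0.059,0.0002,-0.0001,0.0409],[-0.502,0.076,0.059,0.0002,-0.0001,0.0409],[-0.502,0.076,0.059,0.0002,-0.0001,0.0409],[-0.502,0.076,0.059,0.0002,-0.0001,0.0409],[-0.502,0.076,0.059,0.0002,-0.0001,0.0409],[-0.502,0.076,0.059,0.0002,-0.0001,0.0409],[-0.502,0.076,0.059,0.0002,-0.0001,0.0409],[-0.502,0.076,0.059,0.0002,-0.0001,0.0409]]]'
python3 -m pendant '[[[-0.502,0.076,0.059,0.0002,-0.0001,0.0409],[-0.502,0.076,0.059,0.0002,-0.0001,0.0409],[-0.502,0.076,0.059,0.0002,-0.0001,0.0409],[-0.502,0.076,0.059,0.0002,-0.0001,0.0409],[-0.502,0.076,0.059,0.0002,-0.0001,0.0409],[-0.502,0.076,0.059,0.0002,-0.0001,0.0409],[-0.502,0.076,0.059,0.0002,-0.0001,0.0409],[-0.502,0.076,0.059,0.0002,-0.0001,0.0409]]]'
python3 -m pendant '[[[0,0,0.3,0,0,0],[0,0,0.3,0,0,0],[0,0,0.3,0,0,0],[0,0,0.3,0,0,0],[0,0,0,0,0,0],[0,0,0,0,0,0],[0,0,0,0,0,0],[0,0,0,0,0,0]]]' )| grep -E "tcp|width"
cat > meas2.py <<'E'
from fit import *
from plan import now
A=[]
for k in range(3):
    q,T0=now(); A.append(T0[:3,3]); C,im=save("wrist","wm")
np.save("Tm.npy",T0); st(); p=np.mean(A,0)
print("tcp avg",p.round(2),"sd",np.std(A,0).round(2))
C1,_=load("w11"); T1=np.load("T11.npy"); g=cv2.cvtColor(im,cv2.COLOR_BGR2GRAY).astype(float); prof=g[:,240:282].mean(1)
for z in (8,22):
    es=np.array([(o,proj(C1,(np.array([[31+o,0,z,1.]])@T1.T)[:,:3])[0][1]) for o in np.arange(-14,14.1,.25)])
    d=np.interp(es[:,1]+1.5,np.arange(384),prof)-np.interp(es[:,1]-1.5,np.arange(384),prof)
    pk=[j for j in range(1,len(d)-1) if d[j]>d[j-1] and d[j]>=d[j+1] and d[j]>10]
    print("plate z",z,[(es[j,0],es[j,1].round(1),d[j].round(1)) for j in pk])
f=fitrec(C,im,(578.53,-44.89,np.radians(51.94)),rng=3); print("rec",f[0][:2].round(2),np.degrees(f[0][2]).round(2),f[1])
E
python3 meas2.py
```

```text
tcp_pos: [566.3, 259.8, 186.8]
gripper_width: 14.8
tcp_pos: [611.2, 105.7, 168.4]
gripper_width: 14.5
tcp_pos: [574.5, -50.8, 149.9]
gripper_width: 14.4
tcp_pos: [575.8, -49.3, 103.0]
gripper_width: 14.3
t 51.37 tcp [575.7 -49.1 102.8] yawx 52.0 zax [-0.001 -0.002 -1.   ] w 14.6 gf 59.9 F [-0.4  0.9 -0.8] q7 -37.4
tcp avg [575.79 -49.22 102.95] sd [0.02 0.06 0.04]
plate z 8 [(np.float64(5.75), np.float64(173.7), np.float64(61.3)), (np.float64(8.75), np.float64(167.9), np.float64(79.8))]
plate z 22 [(np.float64(2.25), np.float64(173.6), np.float64(62.4)), (np.float64(5.5), np.float64(167.9), np.float64(80.0))]
rec [578.42 -45.05] 51.99 89.03846740722656
```

```bash
python3 -m pendant '[[[-0.014,-0.012,0,0,0,0],[0,0,0.15,0,0,0],[0,0,0.15,0,0,0],[0,0,0.15,0,0,0],[0,0,0.15,0,0,0],[0,0,0.15,0,0,0],[0,0,0.1,0,0,0],[0,0,0,0,0,0]]]' | grep -E "tcp|force"
python3 -m pendant '[[[0,0,0.05,0,0,0],[0,0,0.05,0,0,0],[0,0,0.05,0,0,0],[0,0,0.05,0,0,0],[0,0,0,0,0,0],[0,0,0,0,0,0],[0,0,0,0,0,0],[0,0,0,0,0,0]]]' | grep -E "tcp|force"
```

```text
tcp_pos: [573.9, -49.3, 66.9]
force: [-0.1, -0.1, -0.7]
grip_force: 59.8
tcp_pos: [574.7, -49.4, 60.2]
force: [-0.2, -1.2, 0.8]
grip_force: 59.9
```

Entered freely; press home, release, and go back for the last one.

```bash
(python3 -m pendant '[[[0,0,0.02,0,0,0],[0,0,0.02,0,0,0],[0,0,0.02,0,0,0],[0,0,0,0,0,0],[0,0,0,0,0,0],[0,0,0,0,0,0],[0,0,0,0,0,0],[0,0,0,0,0,0]]]'
python3 -m pendant '[[[0,0,-0.04,0,0,0],[0,0,0,0,0,0],[0,0,0,0,0,0],[0,0,0,0,0,0],[0,0,0,0,0,0],[0,0,0,0,0,0],[0,0,0,0,0,0],[0,0,0,0,0,0]]]' -0.1
python3 -m pendant '[[[0,0,-0.3,0,0,0],[0,0,-0.4,0,0,0],[0,0,-0.6,0,0,0],[0,0,-0.6,0,0,0],[0,0,-0.6,0,0,0],[0,0,-0.6,0,0,0],[0,0,-0.4,0,0,0],[0,0,0,0,0,0]]]') | grep -E "tcp|force|width"
python3 go.py 530 295 230 170.5 24
```

```text
tcp_pos: [574.8, -49.5, 60.1]
force: [-8.5, 0.6, 28.1]
gripper_width: 14.9
grip_force: 63.7
tcp_pos: [574.5, -49.3, 59.1]
force: [0.1, -0.2, -0.1]
gripper_width: 38.4
grip_force: 0.0
tcp_pos: [576.8, -49.1, 203.1]
force: [0.4, 0.8, 0.4]
gripper_width: 38.3
grip_force: 0.0
t 54.7 tcp [576.8 -49.1 203.1] yawx 52.01 zax [ 0.004 -0.002 -1.   ] w 38.3 gf 0.0 F [0.4 0.8 0.4] q7 -37.5
24 [ 4.271e-01  8.340e-02 -2.800e-02  1.000e-04  1.000e-04 -5.490e-02] turn 4.94 mm 17.4 mid [651. 136. 217.]
  ik end [-14.  26. -29.  91.  13.  66.  34.] margin [136.  47.  44.  48.  75.  48. 120.] err 0.0 maxstep [0.7 1.1 1.5 1.9 0.7 0.8 3.4]
```

```bash
(python3 -m pendant '[[[0.427,0.083,-0.028,0,0,-0.0549],[0.427,0.083,-0.028,0,0,-0.0549],[0.427,0.083,-0.028,0,0,-0.0549],[0.427,0.083,-0.028,0,0,-0.0549],[0.427,0.083,-0.028,0,0,-0.0549],[0.427,0.083,-0.028,0,0,-0.0549],[0.427,0.083,-0.028,0,0,-0.0549],[0.427,0.083,-0.028,0,0,-0.0549]]]' 0.3
python3 -m pendant '[[[0.427,0.083,-0.028,0,0,-0.0549],[0.427,0.083,-0.028,0,0,-0.0549],[0.427,0.083,-0.028,0,0,-0.0549],[0.427,0.083,-0.028,0,0,-0.0549],[0.427,0.083,-0.028,0,0,-0.0549],[0.427,0.083,-0.028,0,0,-0.0549],[0.427,0.083,-0.028,0,0,-0.0549],[0.427,0.083,-0.028,0,0,-0.0549]]]'
python3 -m pendant '[[[0.427,0.083,-0.028,0,0,-0.0549],[0.427,0.083,-0.028,0,0,-0.0549],[0.427,0.083,-0.028,0,0,-0.0549],[0.427,0.083,-0.028,0,0,-0.0549],[0.427,0.083,-0.028,0,0,-0.0549],[0.427,0.083,-0.028,0,0,-0.0549],[0.427,0.083,-0.028,0,0,-0.0549],[0.427,0.083,-0.028,0,0,-0.0549]]]'
python3 -m pendant '[[[0,0,0,0,0,0],[0,0,0,0,0,0],[0,0,0,0,0,0],[0,0,0,0,0,0],[0,0,0,0,0,0],[0,0,0,0,0,0],[0,0,0,0,0,0],[0,0,0,0,0,0]]]') | grep -E "tcp"
python3 tabs.py; python3 go.py 512.8 310.5 110 170.5 8 512.8 310.5 54 170.5 8
```

```text
tcp_pos: [646.6, 67.6, 206.8]
tcp_pos: [627.4, 203.1, 215.5]
tcp_pos: [526.5, 295.4, 224.6]
tcp_pos: [527.7, 294.7, 225.5]
t 57.37 tcp [527.7 294.7 225.5] yawx 170.57 zax [-0.002 -0.002 -1.   ] w 55.4 gf 0.0 F [ 0.4 -0.   0.1] q7 34.2
[258 137  30  34 771] [273. 153.] [512.9 309.5]
[  0 194  24  31 581] [ 10. 209.] [525.   -1.5]
[  0 242  12  26 208] [  4. 254.] [580.3 -36.3]
expect [[330.  75.]]
expect [[274. 153.]]
t 57.42 tcp [527.7 294.8 225.6] yawx 170.58 zax [-0.002 -0.002 -1.   ] w 55.6 gf 0.0 F [0.6 0.6 0.4] q7 34.2
8 [ 5.360e-02  4.140e-02  3.611e-01 -2.000e-04 -1.000e-04  1.000e-04] turn 0.02 mm 14.7 mid [520. 303. 168.]
  ik end [-18.  32. -27. 100.  18.  52.  28.] margin [132.  51.  44.  47.  89.  45. 123.] err 0.0 maxstep [0.5 0.9 0.4 1.2 0.6 1.8 0.8]
8 [0.    0.    0.175 0.    0.    0.   ] turn 0.0 mm 7.0 mid [513. 310.  82.]
  ik end [-19.  36. -25. 102.  21.  46.  26.] margin [131.  58.  46.  45.  94.  39. 129.] err 0.0 maxstep [0.2 0.5 0.2 0.4 0.3 0.8 0.3]
```

```bash
(python3 -m pendant '[[[0.054,0.041,0.361,0,0,0],[0.054,0.041,0.361,0,0,0],[0.054,0.041,0.361,0,0,0],[0.054,0.041,0.361,0,0,0],[0.054,0.041,0.361,0,0,0],[0.054,0.041,0.361,0,0,0],[0.054,0.041,0.361,0,0,0],[0.054,0.041,0.361,0,0,0]]]'
python3 -m pendant '[[[0,0,0.2,0,0,0],[0,0,0.2,0,0,0],[0,0,0.2,0,0,0],[0,0,0.2,0,0,0],[0,0,0.2,0,0,0],[0,0,0.2,0,0,0],[0,0,0.2,0,0,0],[0,0,0,0,0,0]]]'
python3 -m pendant '[[[0,0,0,0,0,0],[0,0,0,0,0,0],[0,0,0,0,0,0],[0,0,0,0,0,0],[0,0,0,0,0,0],[0,0,0,0,0,0],[0,0,0,0,0,0],[0,0,0,0,0,0]]]' -1
python3 -m pendant '[[[0,0,-0.5,0,0,0],[0,0,-0.7,0,0,0],[0,0,-0.7,0,0,0],[0,0,-0.7,0,0,0],[0,0,-0.7,0,0,0],[0,0,-0.5,0,0,0],[0,0,0,0,0,0],[0,0,0,0,0,0]]]') | grep -E "tcp|width|force"
python3 go.py 633.6 -88.2 155 51.94 24
```

```text
tcp_pos: [512.4, 310.5, 109.5]
force: [0.7, 0.1, 0.4]
gripper_width: 55.8
grip_force: 0.0
tcp_pos: [511.6, 309.6, 52.3]
force: [-1.2, 0.0, -0.1]
gripper_width: 55.6
grip_force: 0.0
tcp_pos: [512.6, 310.4, 54.6]
force: [-0.4, -0.2, 6.1]
gripper_width: 14.7
grip_force: 61.0
tcp_pos: [513.0, 310.8, 206.9]
force: [0.1, -0.8, -2.3]
gripper_width: 14.7
grip_force: 60.2
t 60.08 tcp [513.  310.8 206.9] yawx 170.59 zax [-0.    -0.001 -1.   ] w 14.7 gf 60.2 F [ 0.1 -0.8 -2.3] q7 31.5
24 [-0.5188 -0.063   0.0542 -0.      0.      0.0549] turn 4.94 mm 21.0 mid [687. 146. 181.]
  ik end [  1.  30.   4.  93.  -2.  57. -33.] margin [134.  52.  44.  54.  73.  49. 124.] err 0.0 maxstep [0.9 1.1 1.6 2.  0.8 1.1 2.9]
```

```bash
(python3 -m pendant '[[[-0.519,-0.063,0.054,0,0,0.0549],[-0.519,-0.063,0.054,0,0,0.0549],[-0.519,-0.063,0.054,0,0,0.0549],[-0.519,-0.063,0.054,0,0,0.0549],[-0.519,-0.063,0.054,0,0,0.0549],[-0.519,-0.063,0.054,0,0,0.0549],[-0.519,-0.063,0.054,0,0,0.0549],[-0.519,-0.063,0.054,0,0,0.0549]]]'
python3 -m pendant '[[[-0.519,-0.063,0.054,0,0,0.0549],[-0.519,-0.063,0.054,0,0,0.0549],[-0.519,-0.063,0.054,0,0,0.0549],[-0.519,-0.063,0.054,0,0,0.0549],[-0.519,-0.063,0.054,0,0,0.0549],[-0.519,-0.063,0.054,0,0,0.0549],[-0.519,-0.063,0.054,0,0,0.0549],[-0.519,-0.063,0.054,0,0,0.0549]]]'
python3 -m pendant '[[[-0.519,-0.063,0.054,0,0,0.0549],[-0.519,-0.063,0.054,0,0,0.0549],[-0.519,-0.063,0.054,0,0,0.0549],[-0.519,-0.063,0.054,0,0,0.0549],[-0.519,-0.063,0.054,0,0,0.0549],[-0.519,-0.063,0.054,0,0,0.0549],[-0.519,-0.063,0.054,0,0,0.0549],[-0.519,-0.063,0.054,0,0,0.0549]]]'
python3 -m pendant '[[[0,0,0.3,0,0,0],[0,0,0.3,0,0,0],[0,0,0.3,0,0,0],[0,0,0.3,0,0,0],[0,0,0,0,0,0],[0,0,0,0,0,0],[0,0,0,0,0,0],[0,0,0,0,0,0]]]' )| grep -E "tcp|width"
python3 meas2.py
```

```text
tcp_pos: [649.1, 218.7, 186.2]
gripper_width: 14.2
tcp_pos: [696.0, 61.3, 169.2]
gripper_width: 14.6
tcp_pos: [631.8, -90.1, 152.6]
gripper_width: 14.7
tcp_pos: [634.0, -88.7, 107.3]
gripper_width: 14.4
t 62.9 tcp [633.8 -88.8 107.5] yawx 52.02 zax [-0.001 -0.002 -1.   ] w 14.6 gf 60.1 F [-0.2 -0.4 -0.5] q7 -32.9
tcp avg [633.96 -88.73 107.44] sd [0.03 0.05 0.07]
plate z 8 [(np.float64(0.0), np.float64(184.5), np.float64(63.9)), (np.float64(2.75), np.float64(179.3), np.float64(54.5)), (np.float64(7.0), np.float64(171.3), np.float64(28.3))]
plate z 22 [(np.float64(-4.25), np.float64(184.8), np.float64(62.6)), (np.float64(-1.0), np.float64(179.2), np.float64(54.3)), (np.float64(3.5), np.float64(171.4), np.float64(29.1))]
rec [579.43 -45.75] 52.35 89.57365417480469
```

```bash
python3 -m pendant '[[[0.018,-0.016,0,0,0,0],[0,0,0.18,0,0,0],[0,0,0.18,0,0,0],[0,0,0.18,0,0,0],[0,0,0.18,0,0,0],[0,0,0.18,0,0,0],[0,0,0.1,0,0,0],[0,0,0,0,0,0]]]' | grep -E "tcp|force"
python3 -m pendant '[[[0,0,0.05,0,0,0],[0,0,0.05,0,0,0],[0,0,0.05,0,0,0],[0,0,0,0,0,0],[0,0,0,0,0,0],[0,0,0,0,0,0],[0,0,0,0,0,0],[0,0,0,0,0,0]]]' | grep -E "tcp|force"
```

```text
tcp_pos: [632.7, -88.1, 65.4]
force: [0.4, -0.1, -0.9]
grip_force: 60.1
tcp_pos: [633.2, -88.0, 60.9]
force: [-0.7, 0.0, -0.2]
grip_force: 60.1
```

```bash
(python3 -m pendant '[[[0,0,0.02,0,0,0],[0,0,0.02,0,0,0],[0,0,0.02,0,0,0],[0,0,0,0,0,0],[0,0,0,0,0,0],[0,0,0,0,0,0],[0,0,0,0,0,0],[0,0,0,0,0,0]]]'
python3 -m pendant '[[[0,0,-0.04,0,0,0],[0,0,0,0,0,0],[0,0,0,0,0,0],[0,0,0,0,0,0],[0,0,0,0,0,0],[0,0,0,0,0,0],[0,0,0,0,0,0],[0,0,0,0,0,0]]]' -0.1
python3 -m pendant '[[[0,0,-0.3,0,0,0],[0,0,-0.4,0,0,0],[0,0,-0.6,0,0,0],[0,0,-0.6,0,0,0],[0,0,-0.6,0,0,0],[0,0,-0.6,0,0,0],[0,0,-0.4,0,0,0],[0,0,0,0,0,0]]]') | grep -E "tcp|force|width"
python3 go.py 513 -129.6 200 142.4 24 513 -129.6 56 142.4 8
```

```text
tcp_pos: [633.8, -87.8, 60.5]
force: [-5.5, 1.6, 18.6]
gripper_width: 14.6
grip_force: 62.6
tcp_pos: [633.2, -88.0, 59.9]
force: [0.6, -0.2, 0.3]
gripper_width: 38.7
grip_force: 0.0
tcp_pos: [635.6, -88.0, 205.2]
force: [1.0, -0.6, 0.6]
gripper_width: 38.5
grip_force: 0.0
t 66.23 tcp [635.6 -88.  205.2] yawx 52.0 zax [ 0.005 -0.002 -1.   ] w 38.5 gf 0.0 F [ 1.  -0.6  0.6] q7 -33.2
24 [-3.480e-02 -1.459e-01  5.000e-03  1.000e-04  1.000e-04 -4.190e-02] turn 3.77 mm 6.0 mid [566. -83. 202.]
  ik end [ 20.  19. -16. 105.   6.  57.  55.] margin [129.  44.  57.  42.  74.  50. 102.] err 0.0 maxstep [1.1 0.5 0.9 0.8 0.5 0.3 4.1]
8 [0.   0.   0.45 0.   0.   0.  ] turn 0.0 mm 18.0 mid [ 513. -130.  128.]
  ik end [ 18.  29. -13. 113.  11.  39.  51.] margin [129.  44.  57.  34.  81.  32. 102.] err 0.0 maxstep [0.4 1.5 0.5 1.3 0.7 2.3 0.6]
```

```bash
(python3 -m pendant '[[[-0.035,-0.146,0.005,0.0001,0.0001,-0.0419],[-0.035,-0.146,0.005,0.0001,0.0001,-0.0419],[-0.035,-0.146,0.005,0.0001,0.0001,-0.0419],[-0.035,-0.146,0.005,0.0001,0.0001,-0.0419],[-0.035,-0.146,0.005,0.0001,0.0001,-0.0419],[-0.035,-0.146,0.005,0.0001,0.0001,-0.0419],[-0.035,-0.146,0.005,0.0001,0.0001,-0.0419],[-0.035,-0.146,0.005,0.0001,0.0001,-0.0419]]]' 1
python3 -m pendant '[[[-0.035,-0.146,0.005,0.0001,0.0001,-0.0419],[-0.035,-0.146,0.005,0.0001,0.0001,-0.0419],[-0.035,-0.146,0.005,0.0001,0.0001,-0.0419],[-0.035,-0.146,0.005,0.0001,0.0001,-0.0419],[-0.035,-0.146,0.005,0.0001,0.0001,-0.0419],[-0.035,-0.146,0.005,0.0001,0.0001,-0.0419],[-0.035,-0.146,0.005,0.0001,0.0001,-0.0419],[-0.035,-0.146,0.005,0.0001,0.0001,-0.0419]]]'
python3 -m pendant '[[[-0.035,-0.146,0.005,0.0001,0.0001,-0.0419],[-0.035,-0.146,0.005,0.0001,0.0001,-0.0419],[-0.035,-0.146,0.005,0.0001,0.0001,-0.0419],[-0.035,-0.146,0.005,0.0001,0.0001,-0.0419],[-0.035,-0.146,0.005,0.0001,0.0001,-0.0419],[-0.035,-0.146,0.005,0.0001,0.0001,-0.0419],[-0.035,-0.146,0.005,0.0001,0.0001,-0.0419],[-0.035,-0.146,0.005,0.0001,0.0001,-0.0419]]]'
python3 -m pendant '[[[0,0,0,0,0,0],[0,0,0,0,0,0],[0,0,0,0,0,0],[0,0,0,0,0,0],[0,0,0,0,0,0],[0,0,0,0,0,0],[0,0,0,0,0,0],[0,0,0,0,0,0]]]') | grep -E "tcp"
python3 - <<'E'
from fit import *
C,im=save("wrist","w12"); m=cv2.inRange(cv2.cvtColor(im,cv2.COLOR_BGR2HSV),(0,150,60),(6,255,255)); n,l,s,c=cv2.connectedComponentsWithStats(m); i=1+s[1:,4].argmax(); print(s[i],atz(C,c[i],72)[:2].round(1))
E
python3 go.py 513 -129.6 80 142.4 8
```

```text
tcp_pos: [586.3, -78.2, 198.5]
tcp_pos: [541.3, -93.8, 197.1]
tcp_pos: [510.2, -129.8, 195.6]
tcp_pos: [510.9, -129.4, 195.6]
[247 167  32  36 880] [ 514.4 -130. ]
t 68.95 tcp [ 510.8 -129.5  195.6] yawx 142.52 zax [-0.006  0.001 -1.   ] w 85.5 gf 0.0 F [-0.6 -0.9  0.2] q7 54.8
8 [-6.600e-03  4.500e-03  3.611e-01 -2.000e-04 -4.000e-04  2.000e-04] turn 0.04 mm 14.4 mid [ 512. -130.  138.]
  ik end [ 19.  27. -14. 112.  10.  42.  51.] margin [129.  44.  57.  35.  82.  35. 102.] err 0.0 maxstep [0.3 1.2 0.3 1.  0.5 1.9 0.5]
```

```bash
(python3 -m pendant '[[[-0.008,0.005,0.361,-0.0002,-0.0004,0],[-0.008,0.005,0.361,-0.0002,-0.0004,0],[-0.008,0.005,0.361,-0.0002,-0.0004,0],[-0.008,0.005,0.361,-0.0002,-0.0004,0],[-0.008,0.005,0.361,-0.0002,-0.0004,0],[-0.008,0.005,0.361,-0.0002,-0.0004,0],[-0.008,0.005,0.361,-0.0002,-0.0004,0],[-0.008,0.005,0.361,-0.0002,-0.0004,0]]]'
python3 -m pendant '[[[0,0,0.15,0,0,0],[0,0,0.15,0,0,0],[0,0,0.15,0,0,0],[0,0,0.14,0,0,0],[0,0,0,0,0,0],[0,0,0,0,0,0],[0,0,0,0,0,0],[0,0,0,0,0,0]]]'
python3 -m pendant '[[[0,0,0,0,0,0],[0,0,0,0,0,0],[0,0,0,0,0,0],[0,0,0,0,0,0],[0,0,0,0,0,0],[0,0,0,0,0,0],[0,0,0,0,0,0],[0,0,0,0,0,0]]]' -1) | grep -E "tcp|force|width"
```

```text
tcp_pos: [513.5, -129.9, 79.4]
force: [0.7, 0.8, 0.7]
gripper_width: 85.2
grip_force: 0.0
tcp_pos: [513.7, -129.9, 56.9]
force: [0.5, 0.3, 0.2]
gripper_width: 85.3
grip_force: 0.0
tcp_pos: [513.4, -130.0, 56.7]
force: [-2.0, 0.2, 5.8]
gripper_width: 28.3
grip_force: 58.8
```

```bash
(python3 -m pendant '[[[0,0,-0.1,0,0,0],[0,0,-0.1,0,0,0],[0,0,-0.1,0,0,0],[0,0,-0.1,0,0,0],[0,0,-0.1,0,0,0],[0,0,-0.05,0,0,0],[0,0,0,0,0,0],[0,0,0,0,0,0]]]'
python3 -m pendant '[[[0.1888,0.007,0,0,0,0.0348],[0.1888,0.007,0,0,0,0.0348],[0.1888,0.007,0,0,0,0.0348],[0.1888,0.007,0,0,0,0.0348],[0.1888,0.007,0,0,0,0.0348],[0.1888,0.007,0,0,0,0.0348],[0.1888,0.007,0,0,0,0.0348],[0.1888,0.007,0,0,0,0.0348]]]') | grep -E "tcp|force|width"
python3 - <<'E'
from h import *
p,R=st(); d=p[:2]-[598.5,-21.1]; print(np.hypot(*d),np.degrees(np.arctan2(d[1],d[0]))%360)
E
```

```text
tcp_pos: [513.2, -129.8, 78.4]
force: [1.7, -0.2, -7.2]
gripper_width: 28.1
grip_force: 59.6
tcp_pos: [474.9, -83.5, 78.3]
force: [1.7, -0.6, -8.2]
gripper_width: 28.3
grip_force: 59.7
t 72.28 tcp [474.9 -83.5  78.3] yawx 117.3 zax [-0.001 -0.    -1.   ] w 28.3 gf 59.7 F [ 1.7 -0.6 -8.2] q7 25.4
138.40749863194307 206.77963141925653
```

```bash
(python3 -m pendant '[[[0.1888,0.007,0,0,0,0.0348],[0.1888,0.007,0,0,0,0.0348],[0.1888,0.007,0,0,0,0.0348],[0.1888,0.007,0,0,0,0.0348],[0.1888,0.007,0,0,0,0.0348],[0.1888,0.007,0,0,0,0.0348],[0.1888,0.007,0,0,0,0.0348],[0.1888,0.007,0,0,0,0.0348]]]'
python3 -m pendant '[[[0.1888,0.007,0,0,0,0.0348],[0.1888,0.007,0,0,0,0.0348],[0.1888,0.007,0,0,0,0.0348],[0.1888,0.007,0,0,0,0.0348],[0.1888,0.007,0,0,0,0.0348],[0.1888,0.007,0,0,0,0.0348],[0.1888,0.007,0,0,0,0.0348],[0.1888,0.007,0,0,0,0.0348]]]'
python3 -m pendant '[[[0,0,0,0,0,0],[0,0,0,0,0,0],[0,0,0,0,0,0],[0,0,0,0,0,0],[0,0,0,0,0,0],[0,0,0,0,0,0],[0,0,0,0,0,0],[0,0,0,0,0,0]]]') | grep -E "tcp|force|width"
python3 - <<'E'
from h import *
p,R=st(); d=p[:2]-[598.5,-21.1]; print(np.hypot(*d),np.degrees(np.arctan2(d[1],d[0]))%360)
E
```

```text
tcp_pos: [460.1, -25.3, 78.3]
force: [1.1, -1.6, -7.9]
gripper_width: 28.3
grip_force: 59.7
tcp_pos: [471.3, 33.6, 78.2]
force: [0.6, -1.5, -8.6]
gripper_width: 28.0
grip_force: 59.8
tcp_pos: [471.2, 33.3, 78.3]
force: [-1.3, -0.3, -8.0]
gripper_width: 28.0
grip_force: 59.8
t 74.28 tcp [471.2  33.3  78.3] yawx 67.35 zax [-0.001 -0.    -1.   ] w 28.0 gf 59.8 F [-1.3 -0.3 -8. ] q7 -30.7
138.44714396663275 156.85913361794465
```

Position matches the start grasp; lower, release and lift away.

```bash
(python3 -m pendant '[[[0,0,0.1,0,0,0],[0,0,0.1,0,0,0],[0,0,0.1,0,0,0],[0,0,0.1,0,0,0],[0,0,0.1,0,0,0],[0,0,0.04,0,0,0],[0,0,0,0,0,0],[0,0,0,0,0,0]]]'
python3 -m pendant '[[[0,0,0,0,0,0],[0,0,0,0,0,0],[0,0,0,0,0,0],[0,0,0,0,0,0],[0,0,0,0,0,0],[0,0,0,0,0,0],[0,0,0,0,0,0],[0,0,-0.1,0,0,0]]]' 1
python3 -m pendant '[[[0,0,-0.5,0,0,0],[0,0,-0.7,0,0,0],[0,0,-0.7,0,0,0],[0,0,-0.7,0,0,0],[0,0,-0.7,0,0,0],[0,0,-0.7,0,0,0],[0,0,-0.7,0,0,0],[0,0,-0.7,0,0,0]]]'
python3 -m pendant '[[[0.35,0.2,-0.2,0,0,0],[0.35,0.2,-0.2,0,0,0],[0.35,0.2,-0.2,0,0,0],[0.35,0.2,0,0,0,0],[0,0,0,0,0,0],[0,0,0,0,0,0],[0,0,0,0,0,0],[0,0,0,0,0,0]]]') | grep -E "tcp|force|width"
python3 - <<'E'
from fit import *
st(); C,im=save("wrist","w13"); Cs,ims=save("scene","s5"); T,it=save("top","t2")
def red(im):
    m=cv2.inRange(cv2.cvtColor(im,cv2.COLOR_BGR2HSV),(0,150,60),(6,255,255)); n,l,s,c=cv2.connectedComponentsWithStats(m); i=1+s[1:,4].argmax(); return c[i]
k,ks=red(im),red(ims); print(k,ks,"knob",tri([(C,k),(Cs,ks)]), "scene knob at start was 265.7,179.3")
a=cv2.resize(im,(400,300)); b=cv2.resize(it[110:305,260:430],(262,300),interpolation=2); c=cv2.resize(ims[150:270,90:330],(662,300),interpolation=2)
cv2.imwrite("pics/fin.png",np.vstack([np.hstack([a,b]),c]))
E
```

```text
tcp_pos: [471.5, 33.8, 56.8]
force: [-4.4, 0.7, -1.8]
gripper_width: 28.4
grip_force: 60.6
tcp_pos: [471.2, 33.5, 60.5]
force: [0.3, 0.6, 0.0]
gripper_width: 85.7
grip_force: 0.0
tcp_pos: [471.2, 33.5, 278.7]
force: [0.7, -0.1, -0.1]
gripper_width: 85.3
grip_force: 0.0
tcp_pos: [522.0, 72.2, 300.7]
force: [0.4, -0.0, 0.0]
gripper_width: 85.4
grip_force: 0.0
t 76.95 tcp [522.   72.2 300.7] yawx 67.31 zax [-0.001 -0.001 -1.   ] w 85.4 gf 0.0 F [ 0.4 -0.   0. ] q7 -35.2
[236.13808463 200.4766147 ] [265.19298246 179.24561404] knob [470.04181594  32.46903031  69.28378319] scene knob at start was 265.7,179.3
```

View pics/fin.png

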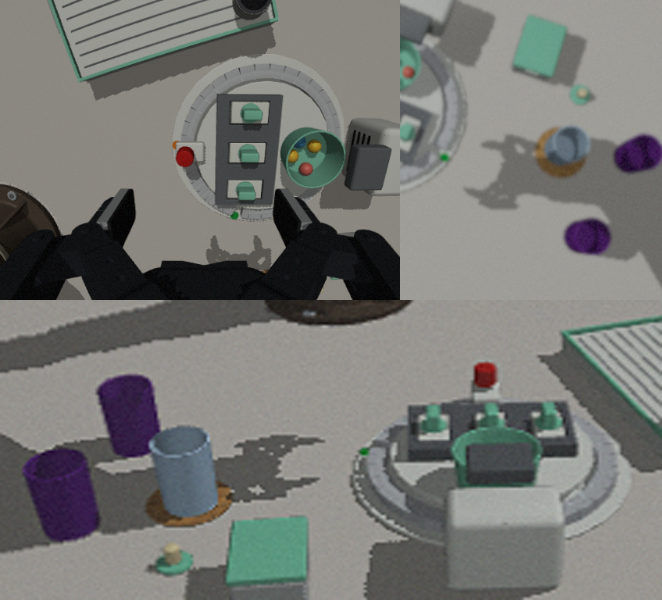

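The final picture shows the knob home at orange, three cassettes flush in the recesses, four balls in the basket, and the empty cup upright on the coaster.

```bash
python3 -c "
from rig import r
print(r.finish_job())"
```

```text
the job is handed in; nothing more can be done
None
```

The job is handed in at about 77 s of robot time: all four balls are in the mint basket, all three cassettes are pressed home in the recesses, the knob is back down at the orange dot, and the empty cup stands upright on its coaster, but no verdict came back.

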